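Pack the sharpening kit, pin the hasp and slide the case to its pick-up mark

TASK

Pack every slip stone and cork block that lies on the bench into the open wooden case and shut its lid. Then lock the lid by sliding the red-gripped hairpin clip through the cross-drilled hasp post until its bowed leg snaps round the post, and after that slide the locked case along the bench, without lifting it, to stand squarely inside the four yellow tape corners; leave the other tools where they are.

Things in the scene. Friction and masses are not known exactly. Their poses are not given: they have to be found in the camera images.
- case: loose wooden case, outside 166 (own x) x 256 (y) x 48 mm high without lid, about 1.9 kg with it; origin at the centre of its underside. Front (-x, to the robot): a solid rail 30 mm thick with the hasp post; other walls 10 mm, floor 8 mm. Inside: own x -0.053 to 0.073, y -0.118 to 0.118, 40 mm deep. Too wide to grip; slides on the bench when pushed on a side wall with 9 to 18 N.
- case_lid (a joint): lid's hinge angle (rad): 0 shut, 1.75 fully open, leaning back a little past upright. Hinge along the top back edge (case x 0.083, z 0.048). The lid is a 10 mm panel, 166 mm from hinge to free edge, 256 mm wide; shut, its top is at z 0.058, its steel hasp plate at 0.061. Stiff, damped hinge: stays put near upright, sinks shut by itself below about 1.1 within some 3 s.
- lid_edge (a point): point on the outer face of the lid at its free edge, 60 mm to the case's +y side of the middle. With the lid open the outer face looks away from the robot.
- hasp_hole (a point): centre of the hole in the hasp post; axes as the case's. The post is a round upright steel pin, 24 mm thick, on the front rail (case x -0.068, y 0), its top 15 mm above the hole centre; it comes up through a slot in the shut lid's hasp plate. The hole, 9 mm across, runs level through it along the case's y axis at case z 0.078, 17 mm above the hasp plate.
- clip: loose steel hairpin clip, 150 mm, 0.08 kg, lying flat; origin at the centre of the red grip's underside, own x along the legs to their tips, z up. Grip: block 34 (x) x 20 (y) x 13 mm high, to be held across the 20 mm; a ring behind it ends at x -0.038. Straight leg, 5 mm wire, at y 0, z 0.003, tip at x 0.112. Bowed leg beside it on the +y side, up to y 0.022.
- clip_hug (a point): the point of the straight leg (clip x 0.064, y 0, z 0.003) that lies in the middle of the post, at hasp_hole, when the clip is home: the round pocket of the bowed leg is beside it. Axes as the clip's.
- clip_spring (a joint): how far the sprung bowed leg is bent away from the straight leg (rad): 0 at rest, about 0.08 while its narrow throat (clip x 0.078) rides over the post, nearly 0 again when the pocket hugs the post. Riding over takes a push of about 4 to 8 N along the leg; going too far bends it up again.
- mark: four L-shaped corners of yellow tape flat on the bench that frame the pick-up place; origin at its centre on the bench, axes to be matched by the case's (184 mm between the tapes along x, 284 mm along y, so 9 mm to spare in front and behind and 14 mm at the ends). No height to speak of; the case slides over it.
- slip_a: dark green slip stone, a flat slab 46 x 110 x 13 mm, about 0.14 kg; origin at the centre of its underside, own y along the 110 mm length, z up. Two may lie one on the other in the case, so that all four pieces find room. May be absent.
- slip_b: dark green slip stone, a flat slab 46 x 110 x 13 mm, about 0.14 kg; origin at the centre of its underside, own y along the 110 mm length, z up. Two may lie one on the other in the case, so that all four pieces find room. May be absent.
- cork_a: tan cork sanding block 52 x 86 x 30 mm, about 0.05 kg; origin at the centre of its underside, own y along the 86 mm length, z up. May be absent.
- cork_b: tan cork sanding block 52 x 86 x 30 mm, about 0.05 kg; origin at the centre of its underside, own y along the 86 mm length, z up. May be absent.
- dresser: reddish dressing stick, 150 mm, lying at the right of the bench; leave alone. Origin at the centre of its underside.
- scissors: red-handled scissors, 180 mm, lying behind the blue vise; leave alone. Origin at the centre of its underside.
- tape_roll: black tape roll, 81 mm across, 19 mm high, lying on the bench behind the case; leave alone. Origin at the centre of its underside.

How it is judged:
By the outcome, as a careful person would: the job done as asked, in the order asked, and still so for the second after the job is handed in, with the robot touching nothing.
Of slip_a, slip_b, cork_a, cork_b only 2 to 4 are there at a start; the rules pass over those that are not, and their reading is None.
At some moment in a run one of slip_a, slip_b, cork_a, cork_b, clip may be knocked a few centimetres aside while the robot is not near it.
Once in a run the grip may slacken for a moment while it holds something.
It also fails if it takes over 210 s, if anything falls off the work surface, if the arm or the gripper's body presses on something with over 40 N, if the wrist force passes 120 N, or if a joint passes its speed limit or range.

ROBOT

A 6-joint arm with a two-finger parallel gripper is mounted at the origin on a cart in front of the work surface, level with it; the furniture and walls round the work are solid. World frame = base frame: x ahead of the robot, y to its left, z up, the work surface at z = 0. Lengths are in m, angles in rad, forces in N, time in s.
With the tool pointing down it reaches from about 0.3 to 0.875 m from the base axis. Payload 6.4 kg.
Tool frame: the origin (TCP) lies between the finger pads; the fingertips stand 25 mm ahead of it and the grasp point (between the pads) lies 6 mm ahead of it; z points along the fingers, y is the line along which they close (so a half turn about z gives the same grasp; the last joint's range is limited). The gripper opens to 85 mm and grips with 20 to 120 N. Pads are 22 mm wide; open, the fingers measure 114 mm over their backs; the gripper's body (76 mm by 85 mm) begins 54 mm behind the grasp point. The pads swing forward as they close: fully open they stand 13 mm farther back than shut.
Start: joints at [1.076, 0.181, 1.607, -0, 1.354, -0.206], TCP at [0.164, 0.551, 0.256] pointing down, gripper open.
Joint ranges: [-2.99, 2.99], [-0.89, 2.07], [0.3, 2.58], [-1.14, 4.28], [0, 2.63], [-3.12, 3.12]. Speed limits (rad/s): [2.57, 2.57, 3.01, 3.14, 3.14, 3.14].

INTERFACE

Orientations are given as a unit quaternion [w, x, y, z].
In Python, from bench import ctrl gives the robot as it stands.
- The arm moves only by the tool servo_tool, never from a script. Its argument "series" is text: rows parted by semicolons, each of 7 numbers parted by spaces: the gripper command: -1 is fully open, 1 is shut, values between are in proportion, then the shift along the tool's x, y, z in m, then the turn, a rotation vector about the tool's x, y, z in degrees. A call has 1 to 12 rows; each row is the pose to reach, as a shift and turn from the pose commanded when the call began, along the tool's axes at that moment; what a row does not reach only later rows make up. A row lasts 1/12 s, in which the tool goes at most 41.7 mm and 7.16 degrees, less where a joint would pass 70% of its speed; a pose out of reach is approached as far as the arm can. A call with a gripper value outside its range is refused whole. The fingers move at their own pace and stop on an object; the grip force is fixed at half the most. Time passes only in rows, so rows that repeat a pose let the fingers close. It gives the time, the measured TCP pose, the force, the opening and the grip force at its end, in the units of the state.
- ctrl.get_obs(): the state, without advancing time (a new reading comes with each control period).
- ctrl.camera(name): name is "scene" or "top"; returns a dict with "img" (400x640x3 uint8, red, green, blue), "z_map" (400x640 float32, m along the optical axis (not along the pixel's ray), 0 where there is no reading), "fovy" (degrees; the focal length in pixels is half the picture's height over the tangent of half this angle, whatever the lens; pixels are square), "cx", "cy" (the principal point, pixels), "k1" (the pictures are not rectified: a ray, as slopes to the right and down, at radius r is drawn at 1 + k1 r^2 times it, then the intrinsics apply), "extrinsics" (4x4, takes a point from camera to world coordinates). Camera axes: x right, y down, z forward; pixel columns grow to the right and rows downward; lengths in m; the calibration is good to about 2 mm. A picture is of the moment at which its call begins.
- ctrl.hand_in(): hands the job in; it is judged then, once.
The state is a dict: "time_s": time; "q": joint angles; "dq": joint speeds; "joint_efforts": joint torques, N m; "eef_pos": TCP position; "eef_rot": TCP orientation; "wrist_force": force on the tool from outside, world axes, zero at the start; "torque": the same for the moment, N m; "opening": opening from 0.0 (shut) to 1.0 (fully open); "grasp_force": force on a finger pad.
Only numpy, scipy, OpenCV 4.12 (cv2) and the standard library are available. Lean on these libraries where they do the work, as an engineer would, in place of code of your own. Each camera call takes 0.05 s, during which the arm holds its last target. There are 200 camera calls.

## Working session

There is one attempt and no reset: what is moved stays moved. The work goes in short steps, Python scripts to look and compute and a tool call to move; the robot and the scene stay as the last step left them, time stands still between calls to the robot, and variables do not carry over. Pictures are saved under pics/ and viewed, at most 14 in all, crops included, and the job is handed in when it is done.

Besides the shell and the picture viewer there is one more tool, called after "Call:" as name(argument=value, ...) on one line, values as JSON. servo_tool: Moves the arm, as the interface text tells. Its arguments: {"type":"object","properties":{"series":{"type":"string"}},"required":["series"]}

```bash
ls; mkdir -p pics; cat > h.py <<'E'
import numpy as np, cv2
from bench import ctrl
from scipy.spatial.transform import Rotation as R
def cam(n,save=None):
    c=ctrl.camera(n)
    if save: cv2.imwrite('pics/'+save,c['img'][:,:,::-1])
    return c
def rays(c,uv):
    uv=np.atleast_2d(np.array(uv,float)); h=c['img'].shape[0]
    f=h/2/np.tan(np.radians(c['fovy'])/2)
    d=(uv-[c['cx'],c['cy']])/f
    s=d.copy()
    for _ in range(20): s=d/(1+c['k1']*(s**2).sum(1,keepdims=True))
    return np.c_[s,np.ones(len(s))]
def onz(c,uv,z):
    E=np.array(c['extrinsics']); d=rays(c,uv)@E[:3,:3].T; o=E[:3,3]
    return o+d*((z-o[2])/d[:,2:3])
def cloud(c):
    E=np.array(c['extrinsics']); h,w=c['z_map'].shape
    v,u=np.mgrid[:h,:w]; s=rays(c,np.c_[u.ravel(),v.ravel()])
    P=s*c['z_map'].reshape(-1,1); P=P@E[:3,:3].T+E[:3,3]
    P[c['z_map'].ravel()==0]=np.nan
    return P.reshape(h,w,3)
def obs():
    o=ctrl.get_obs(); print('t',o['time_s'],'p',np.round(o['eef_pos'],4),'q',np.round(o['eef_rot'],4),'J',np.round(o['q'],3),'F',np.round(o['wrist_force'],1),'open',round(float(o['opening']),3),'gf',o['grasp_force']); return o
E
python3 - <<'E'
from h import *
o=obs(); print(R.from_quat(np.roll(o['eef_rot'],-1)).as_matrix().round(3))
for n in('scene','top'):
    c=cam(n,n+'0.png'); print(n,c['fovy'],c['cx'],c['cy'],c['k1'],np.round(c['extrinsics'],3))
E
```

```text
pics
t 0.0 p [0.1635 0.5507 0.2554] q [-3.000e-04  1.439e-01  9.896e-01 -8.000e-04] J [ 1.076  0.182  1.608  0.     1.354 -0.206] F [-0.3 -0.2 -0.5] open 0.998 gf 0.0
[[-0.959  0.285 -0.001]
 [ 0.285  0.959 -0.002]
 [ 0.    -0.002 -1.   ]]
scene 57.04101991009517 314.78459389210525 194.18148331188286 -0.013846590137402073 [[ 0.899 -0.307  0.313  0.177]
 [-0.438 -0.655  0.616 -0.867]
 [ 0.016 -0.691 -0.723  0.961]
 [ 0.     0.     0.     1.   ]]
top 54.53630914272878 318.92477342823673 200.01610848410948 -0.0776967660478221 [[-2.000e-03 -9.930e-01  1.220e-01  3.950e-01]
 [-1.000e+00 -1.000e-03 -2.100e-02 -8.700e-02]
 [ 2.100e-02 -1.220e-01 -9.920e-01  1.254e+00]
 [ 0.000e+00  0.000e+00  0.000e+00  1.000e+00]]
```

View pics/top0.png

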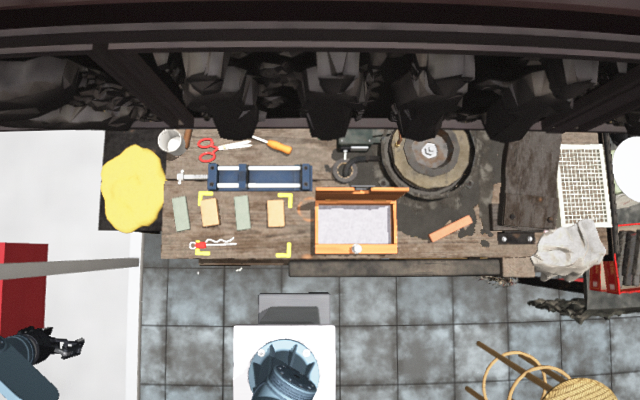

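View pics/scene0.png

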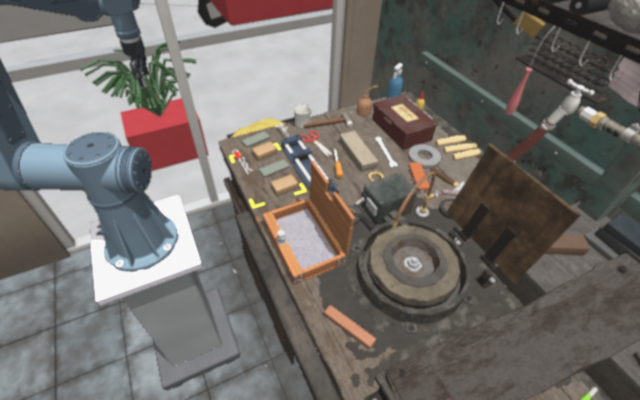

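The top view shows all four pieces: slips at about (181,213) and (242,212), corks at (210,212) and (276,213). The clip is at (213,243) with its grip to the left, the case at (356,228) with the lid open, and the tape corners at about (203,198), (285,200), (202,248) and (284,250). The scene view agrees.

```bash
cat >> h.py <<'E'
def crop(c,x0,y0,x1,y1,name,k=5):
    cv2.imwrite('pics/'+name,cv2.resize(c['img'][y0:y1,x0:x1,::-1],None,fx=k,fy=k,interpolation=cv2.INTER_CUBIC))
def blobs(c,lo,hi,box,amin=20):
    x0,y0,x1,y1=box
    hsv=cv2.cvtColor(c['img'],cv2.COLOR_RGB2HSV)
    m=cv2.inRange(hsv,np.array(lo),np.array(hi)); k=np.zeros_like(m); k[y0:y1,x0:x1]=m[y0:y1,x0:x1]
    cs,_=cv2.findContours(k,cv2.RETR_EXTERNAL,cv2.CHAIN_APPROX_NONE)
    return [q for q in cs if cv2.contourArea(q)>=amin]
def rect(c,q,z):
    P=onz(c,q.reshape(-1,2),z)[:,:2]
    (cx,cy),(w,h),a=cv2.minAreaRect((P*1000).astype(np.float32))
    # direction of long side
    if h>w: a+=90; w,h=h,w
    a=(a+90)%180-90
    return np.round([cx,cy,w,h,a],1)
E
python3 - <<'E'
from h import *
c=cam('top'); crop(c,165,185,325,265,'z0.png')
hsv=cv2.cvtColor(c['img'],cv2.COLOR_RGB2HSV)
for n,(u,v) in dict(s1=(181,213),c1=(210,212),s2=(242,212),c2=(276,213),tape=(280,255),grip=(201,244),wood=(318,230)).items(): print(n,hsv[v-1:v+2,u-1:u+2].reshape(-1,3).mean(0).round())
P=cloud(c)
for n,(u,v) in dict(s1=(181,213),c1=(210,212),s2=(242,212),c2=(276,213),grip=(201,244),rail=(340,248),floor=(355,225),post=(357,248),left=(318,225),right=(395,225)).items(): print(n,P[v,u].round(4))
E
```

```text
s1 [ 40.  21. 220.]
c1 [ 22.  66. 252.]
s2 [ 40.  21. 222.]
c2 [ 22.  66. 252.]
tape [ 30.  91. 255.]
grip [  1. 163. 255.]
wood [ 57.  50. 249.]
s1 [0.5051 0.3308 0.0149]
c1 [0.5066 0.2315 0.0351]
s2 [0.5085 0.1336 0.0159]
c2 [0.5042 0.0234 0.0301]
grip [0.4063 0.2639 0.0105]
rail [ 0.3939 -0.1774  0.0445]
floor [ 0.4675 -0.2292  0.0062]
post [ 0.3938 -0.2248  0.0908]
left [ 0.4672 -0.1098  0.0133]
right [ 0.4648 -0.35    0.0491]
```

View pics/z0.png

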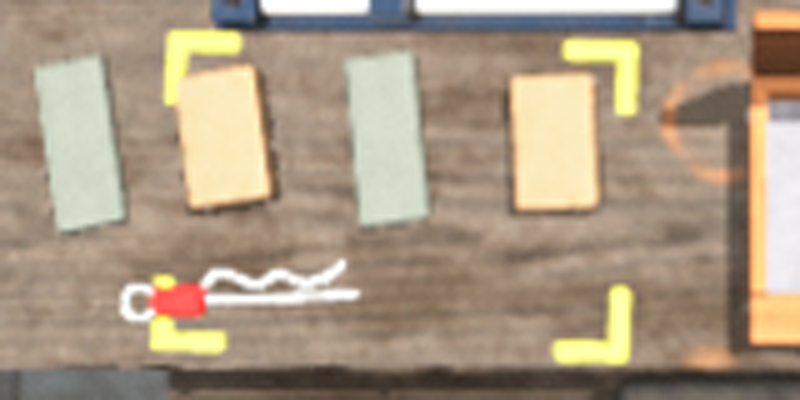

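Close crop: slips and corks lie with their long axes near world x. The clip points to -y with its bowed leg on the +x side, which suits insertion along -y. Measuring now.

```bash
cat >> h.py <<'E'
import collections
def pieces(c,box=(150,180,400,262)):
    for n,lo,hi,z in(('slip',(32,10,190),(75,60,250),.013),('cork',(15,45,215),(25,120,255),.030)):
        for q in blobs(c,lo,hi,box,150): print(n,rect(c,q,z),q.reshape(-1,2).mean(0).round())
    for q in blobs(c,(0,120,100),(6,255,255),box,10): print('red',rect(c,q,.013),q.reshape(-1,2).mean(0).round())
E
python3 - <<'E'
from h import *
c=cam('top'); pieces(c)
for q in blobs(c,(26,80,180),(33,255,255),(180,185,300,262),8): print('tape',rect(c,q,0), q.reshape(-1,2).min(0),q.reshape(-1,2).max(0), [onz(c,[p],0)[0,:2].round(4) for p in (q.reshape(-1,2).min(0)-.5,q.reshape(-1,2).max(0)+.5)])
crop(c,300,180,420,262,'z1.png',6)
P=cloud(c)
# case rim points z .045-.052
m=(abs(P[...,2]-.047)<.006)&(P[...,0]<.58)&(P[...,0]>.33)&(P[...,1]<-.05)&(P[...,1]>-.42)
q=P[m][:,:2]; print(cv2.minAreaRect((q*1000).astype(np.float32)),m.sum())
E
```

```text
slip [504.6 333.8 105.6  42.8  10.6] [180. 213.]
slip [508.  134.6 106.2  42.1   6.8] [242. 212.]
cork [ 393.5 -297.2  117.5   25.1   89.7] [378. 248.]
cork [504.8  25.2  84.2  51.4   3.2] [275. 213.]
cork [508.  236.6  84.7  51.    9.5] [209. 212.]
red [404.4 266.3  32.1  22.3 -88.4] [200. 245.]
tape [381.3 263.1  47.5  19.8  82.3] [195 248] [209 255] [array([0.395 , 0.2876]), array([0.3697, 0.2383])]
tape [389.4   0.8  47.9  47.9 -90. ] [276 242] [291 257] [array([0.4149, 0.0267]), array([ 0.3639, -0.025 ])]
tape [549.4  -1.   49.1  45.9 -89.9] [277 193] [292 207] [array([0.5739, 0.0252]), array([ 0.5248, -0.0273])]
tape [556.3 258.7  46.1  46.1 -88.1] [198 191] [212 205] [array([0.5804, 0.2842]), array([0.5311, 0.2332])]
((473.25152587890625, -230.89317321777344), (364.27703857421875, 199.37794494628906), 87.70567321777344) 1214
```

View pics/z1.png

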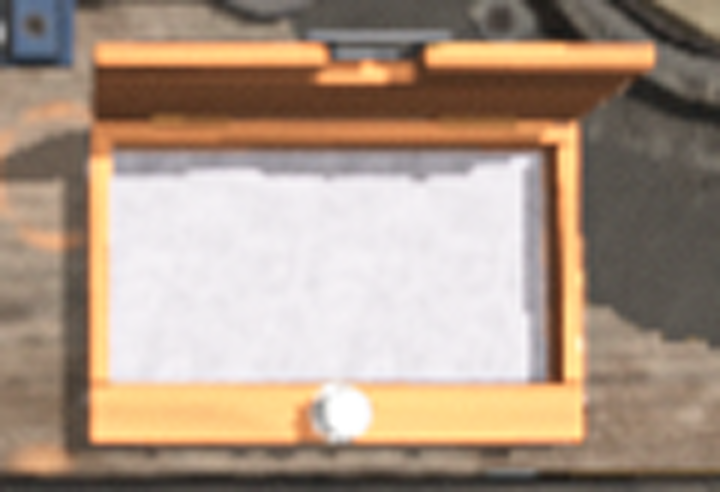

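The crop shows the case's front rail corners at crop (90,442) and (583,442), the back rim at (92,122) and (580,122), the post top at (342,412), and the lid standing open behind.

```bash
python3 - <<'E'
from h import *
c=cam('top')
f=lambda x,y:(300+x/6-.5,180+y/6-.5)
r=onz(c,[f(90,442),f(583,442),f(92,122),f(580,122)],.048)[:,:2]; print('rim',r.round(4))
print('front mid',r[:2].mean(0),'yaw',np.degrees(np.arctan2(-(r[0]-r[1])[0],(r[0]-r[1])[1])))
print('post',onz(c,[f(342,412)],.093).round(4))
print('floor',onz(c,[f(110,382),f(553,382),f(110,148),f(545,148)],[.048]).round(4)[:,:2])
E
```

```text
rim [[ 0.3782 -0.0982]
 [ 0.3772 -0.3535]
 [ 0.544  -0.0993]
 [ 0.5443 -0.356 ]]
front mid [ 0.37774477 -0.22586544] yaw -0.22410393139647405
post [[ 0.3933 -0.223   0.093 ]]
floor [[ 0.409  -0.1085]
 [ 0.4083 -0.3385]
 [ 0.5304 -0.1087]
 [ 0.5305 -0.337 ]]
```

Call:
servo_tool(series="-1 0 0 0 0 0 0")

```text
time_s: 0.33
eef_pos: [0.1637, 0.5511, 0.2561]
eef_rot: [-0.0, 0.144, 0.99, -0.0]
wrist_force: [-0.8, -0.7, -0.2]
opening: 1.002
grasp_force: 0.0
```

```bash
cat >> h.py <<'E'
def go(*wps):
    """wps: (x,y,z,closing angle deg) -> shifts in current tool axes, turn about tool z"""
    o=obs(); M=R.from_quat(np.roll(o['eef_rot'],-1)).as_matrix()
    a0=np.degrees(np.arctan2(M[1,1],M[0,1]))
    for w in wps:
        s=M.T@(np.array(w[:3])-o['eef_pos']); t=-(w[3]-a0); t=(t+180)%360-180
        print('shift',s.round(4),'turn',round(t,1),'dist',round(np.linalg.norm(s),3))
E
python3 - <<'E'
from h import *
go((.505,.025,.13,93.2),(.505,.025,.034,93.2))
E
```

```text
t 0.3333 p [0.1637 0.5511 0.2561] q [-1.000e-04  1.439e-01  9.896e-01 -2.000e-04] J [ 1.076  0.181  1.607  0.     1.354 -0.206] F [-0.8 -0.7 -0.2] open 1.002 gf 0.0
shift [-0.477  -0.4071  0.1262] turn -19.7 dist 0.64
shift [-0.477  -0.407   0.2222] turn -19.7 dist 0.665
```

Call:
servo_tool(series="-1 -0.477 -0.407 0.06 0 0 -19.7;-1 -0.477 -0.407 0.06 0 0 -19.7;-1 -0.477 -0.407 0.06 0 0 -19.7;-1 -0.477 -0.407 0.06 0 0 -19.7;-1 -0.477 -0.407 0.06 0 0 -19.7;-1 -0.477 -0.407 0.06 0 0 -19.7;-1 -0.477 -0.407 0.06 0 0 -19.7;-1 -0.477 -0.407 0.06 0 0 -19.7;-1 -0.477 -0.407 0.06 0 0 -19.7;-1 -0.477 -0.407 0.06 0 0 -19.7;-1 -0.477 -0.407 0.06 0 0 -19.7;-1 -0.477 -0.407 0.06 0 0 -19.7")

```text
time_s: 1.33
eef_pos: [0.4324, 0.1366, 0.2094]
eef_rot: [0.0, -0.027, 1.0, 0.0]
wrist_force: [0.1, 0.6, -0.3]
opening: 1.004
grasp_force: 0.0
```

Call:
servo_tool(series="-1 0 0 0 0 0 0")

```text
time_s: 1.42
eef_pos: [0.435, 0.1329, 0.2092]
eef_rot: [0.001, -0.024, 1.0, -0.001]
wrist_force: [0.2, -0.2, -0.0]
opening: 1.002
grasp_force: 0.0
```

```bash
python3 - <<'E'
from h import *
go((.505,.025,.13,93.2),(.505,.025,.034,93.2))
pieces(cam('top'))
E
```

```text
t 1.4167 p [0.435  0.1329 0.2092] q [ 0.001  -0.0242  0.9997 -0.0012] J [ 0.036 -0.045  1.947 -0.003  1.238 -1.582] F [ 0.2 -0.2 -0. ] open 1.002 gf 0.0
shift [-0.0645 -0.1109  0.0796] turn -0.4 dist 0.151
shift [-0.0643 -0.1107  0.1756] turn -0.4 dist 0.217
slip [513.6 135.2  94.9  42.1   6.5] [242. 210.]
cork [ 393.5 -297.2  117.5   25.1   89.7] [378. 248.]
cork [ 394.  -161.3  116.4   25.    89.9] [333. 248.]
cork [504.8  25.3  84.2  51.5   3.2] [275. 213.]
```

Call:
servo_tool(series="-1 -0.0645 -0.111 0 0 0 -0.4;-1 -0.0645 -0.111 0 0 0 -0.4;-1 -0.0645 -0.111 0.03 0 0 -0.4;-1 -0.0645 -0.111 0.08 0 0 -0.4;-1 -0.0645 -0.111 0.12 0 0 -0.4;-1 -0.0645 -0.111 0.15 0 0 -0.4;-1 -0.0645 -0.111 0.175 0 0 -0.4;-1 -0.0645 -0.111 0.175 0 0 -0.4;0.2 -0.0645 -0.111 0.175 0 0 -0.4;1 -0.0645 -0.111 0.175 0 0 -0.4;1 -0.0645 -0.111 0.175 0 0 -0.4;1 -0.0645 -0.111 0.175 0 0 -0.4")

```text
time_s: 2.47
eef_pos: [0.5046, 0.0313, 0.0373]
eef_rot: [0.003, -0.031, 1.0, -0.001]
wrist_force: [1.7, -0.6, 3.4]
opening: 0.598
grasp_force: 63.0
```

Call:
servo_tool(series="1 0 0 0 0 0 0;1 0 0 0 0 0 0;1 0 0 -0.04 0 0 0;1 0 0 -0.08 0 0 0;1 0 0 -0.12 0 0 0;1 0 0 -0.12 0 0 0")

```text
time_s: 2.97
eef_pos: [0.5078, 0.0306, 0.1641]
eef_rot: [0.008, -0.031, 0.999, -0.002]
wrist_force: [1.9, -0.2, 0.5]
opening: 0.599
grasp_force: 63.0
```

```bash
python3 - <<'E'
from h import *
go((.471,-.297,.16,89.5),(.471,-.297,.044,89.5))
E
```

```text
t 2.9667 p [0.5078 0.0306 0.1641] q [ 0.0081 -0.0313  0.9995 -0.0017] J [-0.173  0.129  1.866  0.     1.129 -1.807] F [ 1.9 -0.2  0.5] open 0.599 gf 63.00635576248169
shift [ 0.0573 -0.3247  0.0044] turn 4.1 dist 0.33
shift [ 0.0592 -0.3242  0.1204] turn 4.1 dist 0.351
```

Call:
servo_tool(series="1 0.0575 -0.3245 0 0 0 4.1;1 0.0575 -0.3245 0 0 0 4.1;1 0.0575 -0.3245 0 0 0 4.1;1 0.0575 -0.3245 0 0 0 4.1;1 0.0575 -0.3245 0 0 0 4.1;1 0.0575 -0.3245 0 0 0 4.1;1 0.0575 -0.3245 0 0 0 4.1;1 0.0575 -0.3245 0 0 0 4.1;1 0.0575 -0.3245 0 0 0 4.1;1 0.0575 -0.3245 0 0 0 4.1;1 0.0575 -0.3245 0 0 0 4.1;1 0.0575 -0.3245 0 0 0 4.1")

```text
time_s: 3.97
eef_pos: [0.4651, -0.295, 0.1547]
eef_rot: [0.0, 0.004, 1.0, -0.0]
wrist_force: [0.8, 0.9, -0.4]
opening: 0.597
grasp_force: 63.0
```

```bash
python3 - <<'E'
from h import *
go((.471,-.297,.16,89.5),(.471,-.297,.048,89.5))
E
```

```text
t 3.9667 p [ 0.4651 -0.295   0.1547] q [ 2.0e-04  4.2e-03  1.0e+00 -0.0e+00] J [-0.781  0.241  1.755  0.     1.145 -2.343] F [ 0.8  0.9 -0.4] open 0.597 gf 62.99765467643738
shift [-0.0059 -0.002  -0.0053] turn 0.0 dist 0.008
shift [-0.0059 -0.002   0.1067] turn 0.0 dist 0.107
```

Call:
servo_tool(series="1 -0.006 -0.002 0 0 0 0;1 -0.006 -0.002 0.04 0 0 0;1 -0.006 -0.002 0.07 0 0 0;1 -0.006 -0.002 0.095 0 0 0;1 -0.006 -0.002 0.106 0 0 0;1 -0.006 -0.002 0.106 0 0 0;-0.38 -0.006 -0.002 0.106 0 0 0;-0.38 -0.006 -0.002 0.106 0 0 0;-0.38 -0.006 -0.002 0.106 0 0 0;-0.38 -0.006 -0.002 0.07 0 0 0;-0.38 -0.006 -0.002 0.03 0 0 0;-0.38 -0.006 -0.002 0 0 0 0")

```text
time_s: 4.97
eef_pos: [0.4715, -0.2987, 0.1575]
eef_rot: [0.001, 0.005, 1.0, -0.001]
wrist_force: [1.4, -0.7, 0.8]
opening: 0.693
grasp_force: 0.0
```

```bash
python3 - <<'E'
from h import *
pieces(cam('top'))
go((.508,.2366,.16,99.5))
E
```

```text
slip [504.8 333.6 107.   43.2  10.6] [180. 213.]
slip [508.4 134.6 107.   42.4   7.1] [242. 212.]
cork [508.1 236.7  85.1  51.4   8.8] [209. 212.]
red [402.2 265.2  32.5  21.5 -73.9] [200. 245.]
t 5.0167 p [ 0.4743 -0.3013  0.1641] q [ 0.0046  0.0045  1.     -0.0045] J [-0.777  0.244  1.73   0.     1.155 -2.339] F [ 3.3 -2.2  3.8] open 0.693 gf 0.0
shift [-2.880e-02  5.382e-01 -5.000e-04] turn -10.0 dist 0.539
```

Call:
servo_tool(series="-1 -0.034 0.534 0 0 0 -9;-1 -0.034 0.534 0 0 0 -9;-1 -0.034 0.534 0 0 0 -9;-1 -0.034 0.534 0 0 0 -9;-1 -0.034 0.534 0 0 0 -9;-1 -0.034 0.534 0 0 0 -9;-1 -0.034 0.534 0 0 0 -9;-1 -0.034 0.534 0 0 0 -9;-1 -0.034 0.534 0 0 0 -9;-1 -0.034 0.534 0 0 0 -9;-1 -0.034 0.534 0 0 0 -9;-1 -0.034 0.534 0 0 0 -9")

```text
time_s: 6.02
eef_pos: [0.5076, 0.2027, 0.1554]
eef_rot: [0.001, -0.074, 0.997, 0.0]
wrist_force: [0.3, 0.2, 1.0]
opening: 1.002
grasp_force: 0.0
```

Call:
servo_tool(series="-1 0 0.02 0 0 0 0;-1 0 0.02 0 0 0 0;-1 0 0.02 0 0 0 0")

```text
time_s: 6.27
eef_pos: [0.5043, 0.2213, 0.1547]
eef_rot: [0.001, -0.075, 0.997, -0.0]
wrist_force: [0.1, -0.4, 0.4]
opening: 1.003
grasp_force: 0.0
```

```bash
python3 - <<'E'
from h import *
go((.508,.2367,.036,98.8))
E
```

```text
t 6.2667 p [0.5043 0.2213 0.1547] q [ 5.000e-04 -7.520e-02  9.972e-01 -1.000e-04] J [ 0.198  0.241  1.756 -0.     1.144 -1.523] F [ 0.1 -0.4  0.4] open 1.003 gf 0.0
shift [-0.0058  0.0147  0.1188] turn -0.2 dist 0.12
```

Call:
servo_tool(series="-1 -0.006 0.015 0 0 0 0;-1 -0.006 0.015 0.04 0 0 0;-1 -0.006 0.015 0.08 0 0 0;-1 -0.006 0.015 0.11 0 0 0;-1 -0.006 0.015 0.119 0 0 0;-1 -0.006 0.015 0.119 0 0 0;1 -0.006 0.015 0.119 0 0 0;1 -0.006 0.015 0.119 0 0 0;1 -0.006 0.015 0.119 0 0 0;1 -0.006 0.015 0.119 0 0 0;1 -0.006 0.015 0.119 0 0 0;1 -0.006 0.015 0.119 0 0 0")

```text
time_s: 7.27
eef_pos: [0.5105, 0.2363, 0.0382]
eef_rot: [0.003, -0.074, 0.997, 0.0]
wrist_force: [0.0, -1.2, 7.8]
opening: 0.597
grasp_force: 63.8
```

```bash
python3 - <<'E'
from h import *
go((.471,-.2235,.16,89.5))
E
```

```text
t 7.2667 p [0.5105 0.2363 0.0382] q [ 2.600e-03 -7.370e-02  9.973e-01  2.000e-04] J [ 0.223  0.444  1.77  -0.     0.922 -1.495] F [ 0.  -1.2  7.8] open 0.597 gf 63.77884268760681
shift [ 0.106  -0.449  -0.1225] turn 9.0 dist 0.477
```

Call:
servo_tool(series="1 0 0 -0.04 0 0 0;1 0 0 -0.08 0 0 0;1 0 0 -0.12 0 0 0;1 0.104 -0.448 -0.123 0 0 9;1 0.104 -0.448 -0.123 0 0 9;1 0.104 -0.448 -0.123 0 0 9;1 0.104 -0.448 -0.123 0 0 9;1 0.104 -0.448 -0.123 0 0 9;1 0.104 -0.448 -0.123 0 0 9;1 0.104 -0.448 -0.123 0 0 9;1 0.104 -0.448 -0.123 0 0 9;1 0.104 -0.448 -0.123 0 0 9")

```text
time_s: 8.27
eef_pos: [0.4779, -0.14, 0.1593]
eef_rot: [0.001, 0.005, 1.0, -0.001]
wrist_force: [2.2, 0.7, -0.2]
opening: 0.597
grasp_force: 62.9
```

Call:
servo_tool(series="1 0 -0.08 0 0 0 0;1 0 -0.08 0 0 0 0;1 0 -0.08 0 0 0 0;1 0 -0.08 0 0 0 0")

```text
time_s: 8.6
eef_pos: [0.4773, -0.2202, 0.1589]
eef_rot: [0.001, 0.007, 1.0, -0.001]
wrist_force: [-0.6, -1.0, -0.2]
opening: 0.593
grasp_force: 63.0
```

```bash
python3 - <<'E'
from h import *
go((.471,-.2235,.048,89.5))
E
```

```text
t 8.6 p [ 0.4773 -0.2202  0.1589] q [ 9.0e-04  6.7e-03  1.0e+00 -7.0e-04] J [-0.658  0.182  1.818 -0.     1.14  -2.216] F [-0.6 -1.  -0.2] open 0.593 gf 62.99062728881836
shift [ 0.0065 -0.0032  0.1109] turn -0.3 dist 0.111
```

Call:
servo_tool(series="1 0.006 0 0 0 0 0;1 0.006 0 0.04 0 0 0;1 0.006 0 0.07 0 0 0;1 0.006 0 0.1 0 0 0;1 0.006 0 0.110 0 0 0;1 0.006 0 0.110 0 0 0;-0.38 0.006 0 0.110 0 0 0;-0.38 0.006 0 0.110 0 0 0;-0.38 0.006 0 0.110 0 0 0;-0.38 0.006 0 0.08 0 0 0;-0.38 0.006 0 0.04 0 0 0;-0.38 0.006 0 0 0 0 0")

```text
time_s: 9.6
eef_pos: [0.4704, -0.217, 0.1587]
eef_rot: [-0.001, 0.005, 1.0, 0.001]
wrist_force: [1.2, -0.9, 0.3]
opening: 0.69
grasp_force: 0.0
```

Call:
servo_tool(series="-1 0.006 0.35 0 0 0 -4;-1 0.006 0.35 0 0 0 -5;-1 0.006 0.35 0 0 0 -5;-1 0 0.35 0 0 0 -5;-1 -0.02 0.35 0 0 0 -6;-1 -0.03 0.35 0 0 0 -7;-1 -0.03 0.355 0 0 0 -7;-1 -0.03 0.355 0 0 0 -7;-1 -0.03 0.355 0 0 0 -7;-1 -0.03 0.355 0 0 0 -7")

```text
time_s: 10.43
eef_pos: [0.5051, 0.1415, 0.1589]
eef_rot: [0.001, -0.059, 0.998, 0.001]
wrist_force: [-0.4, -0.4, -0.3]
opening: 0.998
grasp_force: 0.0
```

```bash
python3 - <<'E'
from h import *
c=cam('top');pieces(c); crop(c,165,185,415,265,'z2.png',3)
go((.508,.1346,.028,96.9))
E
```

```text
cork [ 393.5 -297.2  117.5   25.1   89.7] [378. 248.]
cork [ 394.  -161.3  116.4   25.    89.9] [333. 248.]
cork [ 469.5 -218.7   82.7   47.8   -0.5] [352. 224.]
cork [ 4.725e+02 -2.996e+02  8.260e+01  5.130e+01 -2.000e-01] [378. 223.]
red [404.6 266.3  32.4  15.9 -89.8] [200. 245.]
t 10.4833 p [0.5047 0.1394 0.1585] q [ 8.000e-04 -5.860e-02  9.983e-01  1.000e-04] J [ 0.042  0.178  1.823  0.     1.139 -1.646] F [ 0.1 -0.5 -0.1] open 0.999 gf 0.0
shift [-0.0025 -0.0052  0.1305] turn -0.2 dist 0.131
```

View pics/z2.png

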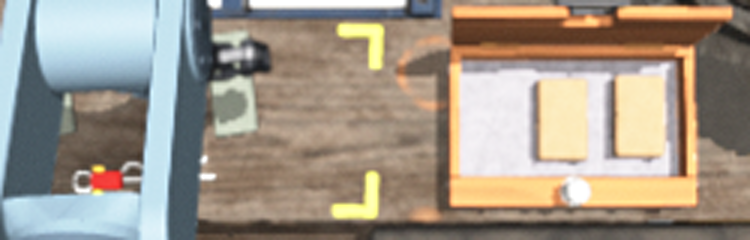

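Both corks are in the case, at crop (562,120) and (640,115). The slip at crop (233,95) is under the gripper and the clip is still at (105,180).

Call:
servo_tool(series="-1 -0.0025 -0.004 0 0 0 0;-1 -0.0025 -0.004 0.04 0 0 0;-1 -0.0025 -0.004 0.08 0 0 0;-1 -0.0025 -0.004 0.12 0 0 0;-1 -0.0025 -0.004 0.132 0 0 0;-1 -0.0025 -0.004 0.132 0 0 0;0.1 -0.0025 -0.004 0.132 0 0 0;0.1 -0.0025 -0.004 0.132 0 0 0;1 -0.0025 -0.004 0.132 0 0 0;1 -0.0025 -0.004 0.132 0 0 0;1 -0.0025 -0.004 0.132 0 0 0;1 -0.0025 -0.004 0.132 0 0 0")

```text
time_s: 11.48
eef_pos: [0.5098, 0.1333, 0.0287]
eef_rot: [0.003, -0.056, 0.998, -0.0]
wrist_force: [-0.5, -1.3, 9.2]
opening: 0.51
grasp_force: 60.9
```

```bash
python3 - <<'E'
from h import *
go((.471,-.151,.16,89.5))
E
```

```text
t 11.4833 p [0.5098 0.1333 0.0287] q [ 2.600e-03 -5.640e-02  9.984e-01 -2.000e-04] J [ 0.03   0.4    1.863 -0.     0.873 -1.653] F [-0.5 -1.3  9.2] open 0.51 gf 60.9400999546051
shift [ 0.07   -0.2782 -0.1315] turn 7.0 dist 0.316
```

Call:
servo_tool(series="1 0 0 -0.04 0 0 0;1 0 0 -0.08 0 0 0;1 0 0 -0.12 0 0 0;1 0.07 -0.278 -0.131 0 0 7;1 0.07 -0.278 -0.131 0 0 7;1 0.07 -0.278 -0.131 0 0 7;1 0.07 -0.278 -0.131 0 0 7;1 0.07 -0.278 -0.131 0 0 7;1 0.07 -0.278 -0.131 0 0 7;1 0.07 -0.278 -0.131 0 0 7;1 0.07 -0.278 -0.131 0 0 7;1 0.07 -0.278 -0.131 0 0 7")

```text
time_s: 12.48
eef_pos: [0.4694, -0.153, 0.1581]
eef_rot: [0.001, 0.007, 1.0, -0.001]
wrist_force: [0.1, 0.2, -1.4]
opening: 0.505
grasp_force: 65.2
```

```bash
python3 - <<'E'
from h import *
go((.471,-.151,.036,89.5))
E
```

```text
t 12.4833 p [ 0.4694 -0.153   0.1581] q [ 1.1e-03  6.8e-03  1.0e+00 -7.0e-04] J [-0.556  0.114  1.898  0.     1.128 -2.113] F [ 0.1  0.2 -1.4] open 0.505 gf 65.22013664245605
shift [-0.0013  0.0022  0.1221] turn -0.3 dist 0.122
```

Call:
servo_tool(series="1 0 0.002 0 0 0 0;1 0 0.002 0.04 0 0 0;1 0 0.002 0.08 0 0 0;1 0 0.002 0.11 0 0 0;1 0 0.002 0.119 0 0 0;1 0 0.002 0.119 0 0 0;-0.18 0 0.002 0.119 0 0 0;-0.18 0 0.002 0.119 0 0 0;-0.18 0 0.002 0.119 0 0 0;-0.18 0 0.002 0.08 0 0 0;-0.18 0 0.002 0.04 0 0 0;-0.18 0 0.002 0 0 0 0")

```text
time_s: 13.48
eef_pos: [0.4686, -0.1481, 0.1578]
eef_rot: [-0.001, 0.005, 1.0, 0.001]
wrist_force: [1.0, -0.9, 0.2]
opening: 0.591
grasp_force: 0.0
```

```bash
python3 - <<'E'
from h import *
go((.505,.3337,.155,100.6))
pieces(cam('top'))
E
```

```text
t 13.4833 p [ 0.4686 -0.1481  0.1578] q [-8.0e-04  4.5e-03  1.0e+00  5.0e-04] J [-0.548  0.112  1.9    0.     1.131 -2.11 ] F [ 1.  -0.9  0.2] open 0.591 gf 0.0
shift [-0.032   0.4821  0.0033] turn -11.1 dist 0.483
slip [504.6 333.7 106.6  43.   10.6] [180. 213.]
cork [ 393.5 -298.6  114.5   25.1   89.7] [378. 248.]
cork [ 394.  -145.5   84.9   25.    89.9] [330. 248.]
cork [ 4.725e+02 -2.996e+02  8.260e+01  5.140e+01 -2.000e-01] [379. 224.]
red [402.2 265.2  32.5  21.5 -73.9] [200. 245.]
```

Call:
servo_tool(series="-1 -0.032 0.482 0 0 0 -7;-1 -0.032 0.482 0 0 0 -11;-1 -0.032 0.482 0 0 0 -11;-1 -0.032 0.482 0 0 0 -11;-1 -0.032 0.482 0 0 0 -11;-1 -0.032 0.482 0 0 0 -11;-1 -0.032 0.482 0 0 0 -11;-1 -0.032 0.482 0 0 0 -11;-1 -0.032 0.482 0 0 0 -11;-1 -0.032 0.482 0 0 0 -11;-1 -0.032 0.482 0 0 0 -11;-1 -0.032 0.482 0 0 0 -11")

```text
time_s: 14.53
eef_pos: [0.5053, 0.3372, 0.1576]
eef_rot: [0.001, -0.092, 0.996, 0.001]
wrist_force: [-0.7, -0.4, 0.2]
opening: 1.003
grasp_force: 0.0
```

```bash
python3 - <<'E'
from h import *
go((.505,.3337,.026,100.6))
c=cam('top');crop(c,300,180,420,262,'z3.png',5)
pieces(c)
E
```

```text
t 14.5333 p [0.5053 0.3372 0.1576] q [ 9.000e-04 -9.240e-02  9.957e-01  8.000e-04] J [ 3.930e-01  3.520e-01  1.606e+00  1.000e-03  1.182e+00 -1.363e+00] F [-0.7 -0.4  0.2] open 1.003 gf 0.0
shift [ 0.0012 -0.0036  0.1316] turn 0.0 dist 0.132
slip [ 4.691e+02 -1.499e+02  1.058e+02  4.190e+01 -2.000e-01] [330. 225.]
cork [ 393.5 -297.2  117.5   25.1   89.7] [378. 248.]
cork [ 394.  -161.3  116.4   25.    89.9] [332. 248.]
cork [ 469.5 -218.7   82.7   47.8   -0.5] [352. 224.]
cork [ 472.5 -299.9   83.1   51.1   -0.9] [378. 223.]
red [402.2 265.2  32.5  21.5 -73.9] [200. 245.]
```

View pics/z3.png

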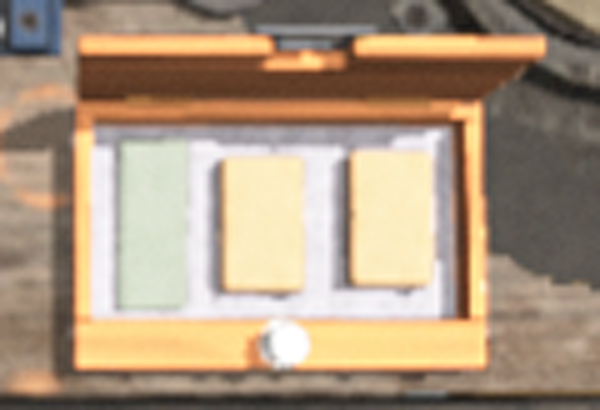

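The crop shows one slip at (152,222) and two corks flat inside the case, with clear gaps between them. The second slip goes on top of the first.

Call:
servo_tool(series="-1 0.001 -0.003 0 0 0 0;-1 0.001 -0.003 0.04 0 0 0;-1 0.001 -0.003 0.08 0 0 0;-1 0.001 -0.003 0.12 0 0 0;-1 0.001 -0.003 0.132 0 0 0;-1 0.001 -0.003 0.132 0 0 0;0.1 0.001 -0.003 0.132 0 0 0;0.1 0.001 -0.003 0.132 0 0 0;1 0.001 -0.003 0.132 0 0 0;1 0.001 -0.003 0.132 0 0 0;1 0.001 -0.003 0.132 0 0 0;1 0.001 -0.003 0.132 0 0 0")

```text
time_s: 15.58
eef_pos: [0.5078, 0.3307, 0.0282]
eef_rot: [0.003, -0.091, 0.996, 0.001]
wrist_force: [-1.0, 0.8, 8.4]
opening: 0.508
grasp_force: 61.5
```

```bash
python3 - <<'E'
from h import *
go((.470,-.150,.16,89.7))
E
```

```text
t 15.5833 p [0.5078 0.3307 0.0282] q [ 2.800e-03 -9.120e-02  9.958e-01  9.000e-04] J [ 0.382  0.535  1.655  0.     0.945 -1.372] F [-1.   0.8  8.4] open 0.508 gf 61.484949588775635
shift [ 0.1237 -0.4657 -0.1331] turn 10.8 dist 0.5
```

Call:
servo_tool(series="1 0 0 -0.04 0 0 0;1 0 0 -0.08 0 0 0;1 0 0 -0.12 0 0 0;1 0.124 -0.466 -0.133 0 0 7;1 0.124 -0.466 -0.133 0 0 10.8;1 0.124 -0.466 -0.133 0 0 10.8;1 0.124 -0.466 -0.133 0 0 10.8;1 0.124 -0.466 -0.133 0 0 10.8;1 0.124 -0.466 -0.133 0 0 10.8;1 0.124 -0.466 -0.133 0 0 10.8;1 0.124 -0.466 -0.133 0 0 10.8;1 0.124 -0.466 -0.133 0 0 10.8")

```text
time_s: 16.58
eef_pos: [0.4763, -0.0462, 0.1565]
eef_rot: [0.001, 0.003, 1.0, -0.001]
wrist_force: [0.9, 1.0, -0.3]
opening: 0.509
grasp_force: 62.1
```

Call:
servo_tool(series="1 0 -0.105 0 0 0 0;1 0 -0.105 0 0 0 0;1 0 -0.105 0 0 0 0;1 0 -0.105 0 0 0 0")

```text
time_s: 16.92
eef_pos: [0.4764, -0.1542, 0.1568]
eef_rot: [0.002, 0.005, 1.0, -0.002]
wrist_force: [0.0, -0.3, -0.8]
opening: 0.507
grasp_force: 62.1
```

```bash
python3 - <<'E'
from h import *
go((.470,-.150,.050,89.7))
E
```

```text
t 16.9167 p [ 0.4764 -0.1542  0.1568] q [ 0.0017  0.0054  1.     -0.0019] J [-5.500e-01  1.300e-01  1.883e+00 -2.000e-03  1.124e+00 -2.109e+00] F [ 0.  -0.3 -0.8] open 0.507 gf 62.13448762893677
shift [0.0068 0.0045 0.1068] turn -0.3 dist 0.107
```

Call:
servo_tool(series="1 0.006 0.002 0 0 0 0;1 0.006 0.002 0.04 0 0 0;1 0.006 0.002 0.07 0 0 0;1 0.006 0.002 0.095 0 0 0;1 0.006 0.002 0.105 0 0 0;1 0.006 0.002 0.105 0 0 0;-0.18 0.006 0.002 0.105 0 0 0;-0.18 0.006 0.002 0.105 0 0 0;-0.18 0.006 0.002 0.105 0 0 0;-0.18 0.006 0.002 0.08 0 0 0;-0.18 0.006 0.002 0.04 0 0 0;-0.18 0.006 0.002 0 0 0 0")

```text
time_s: 17.92
eef_pos: [0.4687, -0.1461, 0.1555]
eef_rot: [-0.001, 0.003, 1.0, 0.001]
wrist_force: [1.4, -1.4, -0.3]
opening: 0.587
grasp_force: 0.0
```

Call:
servo_tool(series="0 0 0.15 -0.15 0 0 0;1 0 0.15 -0.15 0 0 0;1 0 0.15 -0.15 0 0 0;1 0 0.15 -0.15 0 0 0;1 0 0.15 -0.15 0 0 0;1 0 0.15 -0.15 0 0 0;1 0 0.15 -0.15 0 0 0;1 0 0.15 -0.15 0 0 0")

```text
time_s: 18.58
eef_pos: [0.4704, 0.0031, 0.3048]
eef_rot: [0.0, 0.002, 1.0, -0.0]
wrist_force: [0.6, -0.2, -0.5]
opening: -0.001
grasp_force: 0.0
```

```bash
python3 - <<'E'
from h import *
c=cam('top');crop(c,165,180,415,265,'z4.png',3)
pieces(c); P=cloud(c)
m=(P[...,2]>.12)&(P[...,2]<.23)&(P[...,0]>.5)&(P[...,0]<.62)&(P[...,1]<-.08)&(P[...,1]>-.38)
q=P[m]; print('lid pts',m.sum(),np.percentile(q,[2,50,98],axis=0).round(3))
go((.65,-.12,.30,90))
E
```

```text
slip [ 469.1 -148.5  107.3   43.4   -2.6] [330. 224.]
cork [ 393.5 -297.2  117.5   25.1   89.7] [378. 248.]
cork [ 394.  -161.3  116.4   25.    89.9] [332. 248.]
cork [ 469.5 -218.7   82.7   47.8   -0.5] [352. 224.]
cork [ 4.725e+02 -2.996e+02  8.260e+01  5.130e+01 -2.000e-01] [378. 223.]
red [404.4 272.8  19.3  15.9 -88.3] [198. 245.]
lid pts 848 [[ 0.545 -0.348  0.128]
 [ 0.548 -0.228  0.192]
 [ 0.559 -0.102  0.225]]
t 18.6333 p [0.47   0.0027 0.3038] q [-7.e-04  3.e-03  1.e+00 -0.e+00] J [-0.247 -0.1    1.801 -0.     1.442 -1.812] F [ 0.2  1.  -1.1] open 0.0 gf 0.0
shift [-0.1807 -0.1216  0.0036] turn -0.3 dist 0.218
```

View pics/z4.png

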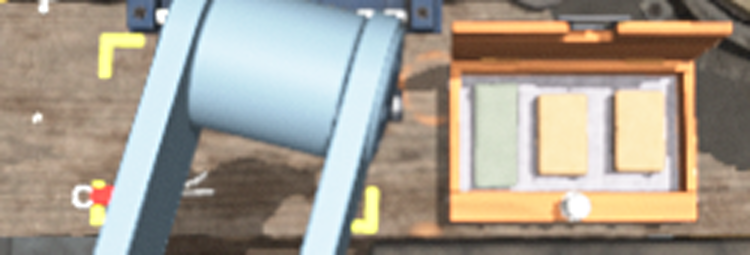

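All four pieces are packed, the second slip on the first at crop (495,135), well below the rim. Next I check the space behind the lid.

```bash
python3 - <<'E'
from h import *
c=cam('scene'); P=cloud(c)
c2=cam('top'); P2=cloud(c2)
for Q,n in((P,'scene'),(P2,'top')):
  for x in np.arange(.56,.80,.02):
    r=[]
    for y in np.arange(-.28,-.04,.03):
        m=(abs(Q[...,0]-x)<.01)&(abs(Q[...,1]-y)<.015)
        r.append('%4d'%(1000*np.nanpercentile(Q[m][:,2],98)) if m.sum()>2 else '   .')
    print(n,round(x,2),*r)
E
```

```text
scene 0.56  216  226  227  225  216  217  215    2    3
scene 0.58    .    .    .    .    .    .    .    .    7
scene 0.6    6    .    .    .    .    .    .    .    .
scene 0.62    5    2    .    .    .    .    .    .    .
scene 0.64    5    4   19    .    .    .    .   55   42
scene 0.66    4   12   26   23   22    5    4   53    .
scene 0.68   27   28   26   66   19    4    4    3    1
scene 0.7  113  112  112  110  100    4    3    4    3
scene 0.72  113  114  113  113  111    6    3    3    3
scene 0.74  113  114  113  112  110    2    3    4    3
scene 0.76  113  114  114  113  113    .    4    4    4
scene 0.78  113  114  113  113  112    .    .    4    3
top 0.56  217  228  229  227  217  217  216    5    5
top 0.58    .    3    .    .    .    .   14   56   53
top 0.6    6    4   18   23    8    3   16   56   53
top 0.62    5    7   26   25   22    5   17   55   54
top 0.64    6    5   24   26   23    5   14   58   51
top 0.66    7    8   26   25   23    6   14   54   51
top 0.68   31   29   28   65   21    5    5    4    5
top 0.7  115  113  110  106   94    5    5    5    5
top 0.72  114  115  115  114  112    5    5    5    4
top 0.74  116  115  115  115   55    6    5    4    5
top 0.76  114  114  113  113    1    .    5    6    5
top 0.78   58    .    .    .    .    .    .    6    4
```

Call:
servo_tool(series="1 -0.17 0 -0.01 0 0 0;1 -0.17 0 -0.01 0 0 0;1 -0.17 0 -0.01 0 0 0;1 -0.17 0 -0.01 0 0 0;1 -0.17 -0.168 -0.01 0 0 0;1 -0.17 -0.168 -0.01 0 0 0;1 -0.17 -0.168 -0.01 0 0 0;1 -0.17 -0.168 -0.01 0 0 0;1 -0.17 -0.168 0.03 0 0 0;1 -0.17 -0.168 0.07 0 0 0;1 -0.17 -0.168 0.1 0 0 0;1 -0.17 -0.168 0.1 0 0 0")

```text
time_s: 19.73
eef_pos: [0.6342, -0.1659, 0.1945]
eef_rot: [-0.008, 0.004, 1.0, 0.003]
wrist_force: [-1.3, 0.9, -2.3]
opening: -0.002
grasp_force: 0.0
```

```bash
python3 - <<'E'
from h import *
go((.55,-.166,.20,90),(.46,-.166,.19,90))
E
```

```text
t 19.7333 p [ 0.6342 -0.1659  0.1945] q [-0.0075  0.0044  1.      0.0034] J [-0.436  0.421  1.431 -0.     1.306 -1.998] F [-1.3  0.9 -2.3] open -0.002 gf 0.0
shift [ 0.0843 -0.0009 -0.0042] turn -0.5 dist 0.084
shift [ 0.1741 -0.0017  0.0071] turn -0.5 dist 0.174
```

Call:
servo_tool(series="1 0.015 0 0 0 0 0;1 0.03 0 0 0 0 0;1 0.045 0 0 0 0 0;1 0.06 0 0 0 0 0;1 0.07 0 0 0 0 0;1 0.08 0 0 0 0 0;1 0.09 0 0 0 0 0;1 0.1 0 0 0 0 0;1 0.11 0 0 0 0 0;1 0.12 0 0 0 0 0;1 0.13 0 0 0 0 0;1 0.14 0 0 0 0 0")

```text
time_s: 20.73
eef_pos: [0.4987, -0.1653, 0.205]
eef_rot: [-0.0, 0.003, 1.0, -0.0]
wrist_force: [1.2, -0.2, 0.6]
opening: 0.005
grasp_force: 0.4
```

Call:
servo_tool(series="1 0.01 0 0 0 0 0;1 0.02 0 0 0 0 0;1 0.03 0 0 0 0 0;1 0.04 0 0 0 0 0;1 0.04 0 0 0 0 0;1 0.04 0 -0.03 0 0 0;1 0.04 0 -0.07 0 0 0;1 0.04 0 -0.1 0 0 0;1 0.04 0 -0.1 0 0 0;1 0.04 0 -0.1 0 0 0;1 0.04 0 -0.1 0 0 0;1 0.04 0 -0.1 0 0 0")

```text
time_s: 21.73
eef_pos: [0.4589, -0.1646, 0.3032]
eef_rot: [-0.001, 0.003, 1.0, 0.001]
wrist_force: [0.8, 0.5, -0.1]
opening: 0.0
grasp_force: 0.0
```

Call:
servo_tool(series="1 0 0.15 0 0 0 0;1 0 0.15 0 0 0 0;1 0 0.15 0 0 0 0;1 0 0.15 0 0 0 0;1 0 0.15 0 0 0 0;1 0 0.15 0 0 0 0;1 0 0.15 0 0 0 0;1 0 0.15 0 0 0 0;1 0 0.15 0 0 0 0;1 0 0.15 0 0 0 0;1 0 0.15 0 0 0 0;1 0 0.15 0 0 0 0")

```text
time_s: 22.73
eef_pos: [0.4605, -0.0155, 0.3047]
eef_rot: [-0.0, 0.004, 1.0, 0.0]
wrist_force: [-0.4, 0.8, 0.2]
opening: -0.003
grasp_force: 0.0
```

```bash
python3 - <<'E'
from h import *
obs()
c=cam('top'); crop(c,165,180,415,265,'z5.png',3); P=cloud(c)
for x in (.38,.42,.46,.50,.53):
    print(x,[int(1000*np.nanmedian(P[(abs(P[...,0]-x)<.01)&(abs(P[...,1]-y)<.015)][:,2])) for y in (-.33,-.28,-.23,-.18,-.13)])
E
```

```text
t 22.7333 p [ 0.4605 -0.0155  0.3047] q [-0.      0.0035  1.      0.    ] J [-0.292 -0.124  1.821 -0.     1.445 -1.856] F [-0.4  0.8  0.2] open -0.003 gf 0.0
0.38 [46, 56, 47, 57, 43]
0.42 [58, 58, 61, 58, 58]
0.46 [59, 58, 58, 58, 58]
0.5 [58, 970, 1096, 1029, 1090]
0.53 [968, 61, 981, 58, 980]
```

View pics/z5.png

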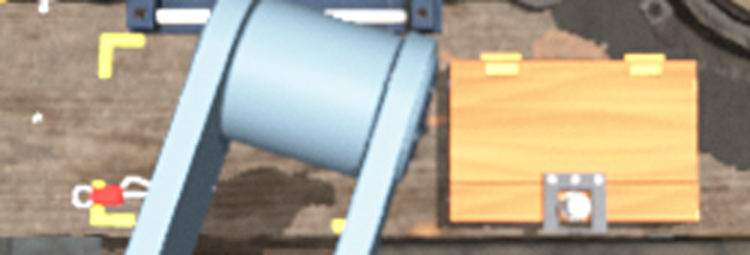

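The lid is shut: the plate is around the post at crop (575,205) and the top reads z 0.058. I move the arm aside to measure the clip, post and case unobscured.

Call:
servo_tool(series="-1 0 -0.42 0 0 0 0;-1 0 -0.42 0 0 0 0;-1 0 -0.42 0 0 0 0;-1 0 -0.42 0 0 0 0;-1 0 -0.42 0 0 0 0;-1 0 -0.42 0 0 0 0;-1 0 -0.42 0 0 0 0;-1 0 -0.42 0 0 0 0;-1 0 -0.42 0 0 0 0;-1 0 -0.42 0 0 0 0;-1 0 -0.42 0 0 0 0;-1 0 -0.42 0 0 0 0")

```text
time_s: 23.78
eef_pos: [0.4569, -0.4374, 0.3035]
eef_rot: [-0.0, 0.005, 1.0, 0.001]
wrist_force: [0.8, 0.7, -0.3]
opening: 0.997
grasp_force: 0.0
```

```bash
python3 - <<'E'
from h import *
obs()
c=cam('top'); crop(c,180,225,260,260,'z6.png',10)
hsv=cv2.cvtColor(c['img'],cv2.COLOR_RGB2HSV)
pieces(c)
m=cv2.inRange(hsv[225:262,180:262],(0,0,200),(180,40,255)); 
cs,_=cv2.findContours(m,cv2.RETR_EXTERNAL,cv2.CHAIN_APPROX_NONE)
for q in cs:
    if len(q)>8: q=q.reshape(-1,2)+[180,225]; print(q.min(0),q.max(0))
# post disc
m=cv2.inRange(hsv[235:260,345:370],(0,0,235),(180,30,255)); ys,xs=np.nonzero(m); print('post px',xs.mean()+345,ys.mean()+235,len(xs),onz(c,[(xs.mean()+345,ys.mean()+235)],.093))
# scene view
s=cam('scene','s1.png'); crop(s,225,140,385,260,'s2.png',5)
E
```

```text
t 23.7833 p [ 0.4569 -0.4374  0.3035] q [-5.0e-04  4.8e-03  1.0e+00  6.0e-04] J [-0.951  0.275  1.399 -0.     1.47  -2.512] F [ 0.8  0.7 -0.3] open 0.997 gf 0.0
cork [ 397.1 -147.1   88.1   31.3   89.9] [330. 247.]
cork [ 483.7 -230.8  258.6  121.   -88.4] [358. 217.]
red [402.2 265.2  32.5  21.5 -73.9] [200. 245.]
[189 242] [195 248]
[205 237] [236 245]
post px 353.7142857142857 241.57142857142858 14 [[ 0.41295203 -0.21492753  0.093     ]]
```

View pics/z6.png

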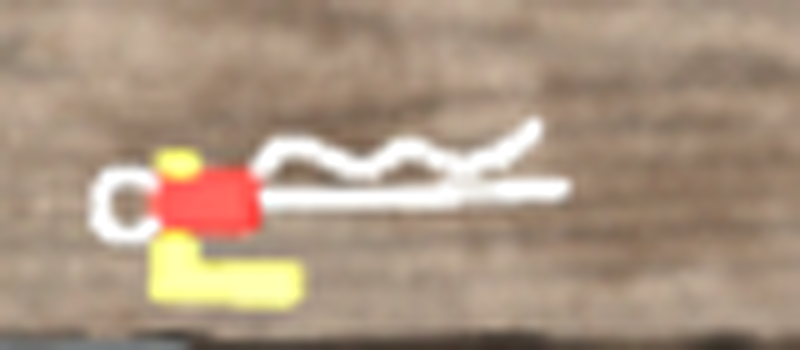

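View pics/s2.png

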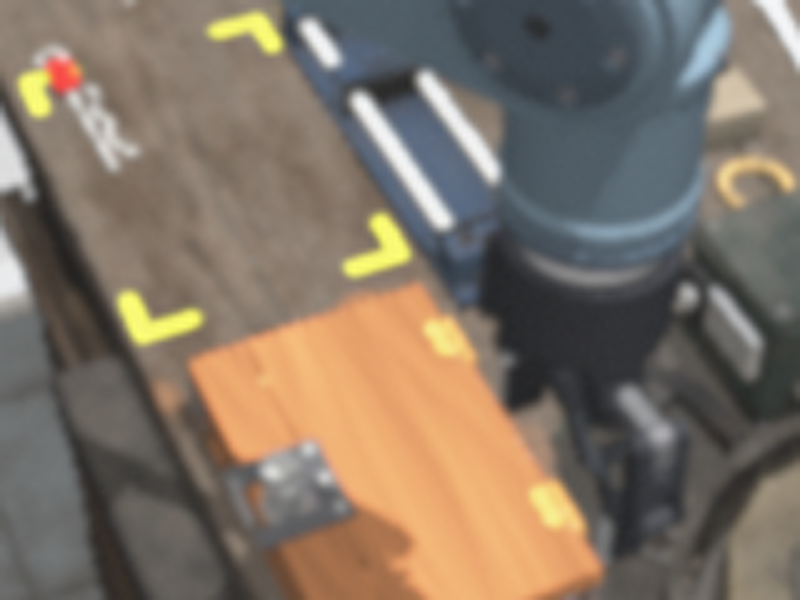

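Top crop: the grip centre is at (207,201) and the leg runs from (265,200) to the tip at (568,187), with the bowed leg on the +x side. The scene crop shows the plate and post at (295,490).

```bash
python3 - <<'E'
from h import *
c=cam('top'); f=lambda x,y:(180+x/10-.5,225+y/10-.5)
t=onz(c,[f(568,187)],.003)[0]; r=onz(c,[f(93,206)],.004)[0]; g=onz(c,[f(207,201)],.013)[0]; b=onz(c,[f(265,200)],.003)[0]
print('tip',t,'ring',r,'grip',g,'legstart',b); d=t-b; a=np.degrees(np.arctan2(d[1],d[0])); print('dir',a,'len ring-tip',np.linalg.norm(t-r))
u=d[:2]/np.linalg.norm(d[:2]); print('grip from tip',t[:2]-.1108*u)
obs()
E
```

```text
tip [0.40924625 0.15216184 0.003     ] ring [0.40262598 0.30515923 0.004     ] grip [0.40431999 0.26568887 0.013     ] legstart [0.40479097 0.24976407 0.003     ]
dir -87.38641735122076 len ring-tip 0.15314382106892796
grip from tip [0.40419379 0.26284659]
t 23.9333 p [ 0.4581 -0.4338  0.3047] q [-1.0e-04  2.7e-03  1.0e+00  4.0e-04] J [-0.946  0.27   1.402  0.     1.47  -2.512] F [-0.3  0.9  0.3] open 1.002 gf 0.0
```

Call:
servo_tool(series="-1 0.03 0.42 0 0 0 7;-1 0.05 0.5 0 0 0 14;-1 0.05 0.6 0 0 0 21;-1 0.05 0.7 0 0 0 28;-1 0.05 0.7 0 0 0 35;-1 0.05 0.7 0 0 0 42;-1 0.05 0.7 0 0 0 49;-1 0.05 0.7 0 0 0 56;-1 0.05 0.7 0 0 0 63;-1 0.05 0.7 0 0 0 70;-1 0.05 0.7 0 0 0 77;-1 0.05 0.7 0 0 0 84")

```text
time_s: 24.93
eef_pos: [0.4264, 0.0348, 0.3054]
eef_rot: [0.001, 0.642, 0.767, 0.001]
wrist_force: [0.7, -0.9, 1.1]
opening: 1.002
grasp_force: 0.0
```

```bash
python3 - <<'E'
from h import *
go((.404,.266,.12,3))
E
```

```text
t 24.9333 p [0.4264 0.0348 0.3054] q [8.000e-04 6.419e-01 7.668e-01 6.000e-04] J [-0.198 -0.209  1.892  0.     1.456 -0.375] F [ 0.7 -0.9  1.1] open 1.002 gf 0.0
shift [0.2317 0.0183 0.1854] turn 7.1 dist 0.297
```

Call:
servo_tool(series="-1 0.23 0.018 0 0 0 7;-1 0.23 0.018 0 0 0 7.5;-1 0.23 0.018 0.06 0 0 7.5;-1 0.23 0.018 0.12 0 0 7.5;-1 0.23 0.018 0.18 0 0 7.5;-1 0.23 0.018 0.18 0 0 7.5;-1 0.23 0.018 0.18 0 0 7.5;-1 0.23 0.018 0.18 0 0 7.5;-1 0.23 0.018 0.18 0 0 7.5;-1 0.23 0.018 0.18 0 0 7.5;-1 0.23 0.018 0.18 0 0 7.5")

```text
time_s: 25.85
eef_pos: [0.4045, 0.2617, 0.1263]
eef_rot: [0.001, 0.689, 0.725, 0.001]
wrist_force: [0.6, -1.0, 1.0]
opening: 1.002
grasp_force: 0.0
```

```bash
python3 - <<'E'
from h import *
go((.404,.2645,.028,2.6))
E
```

```text
t 25.85 p [0.4045 0.2617 0.1263] q [6.000e-04 6.889e-01 7.248e-01 8.000e-04] J [ 0.327  0.138  1.946 -0.     1.055  0.277] F [ 0.6 -1.   1. ] open 1.002 gf 0.0
shift [ 0.0028 -0.0006  0.0983] turn 0.3 dist 0.098
```

Call:
servo_tool(series="-1 0.002 -0.0005 0.03 0 0 0.3;-1 0.002 -0.0005 0.06 0 0 0.3;-1 0.002 -0.0005 0.09 0 0 0.3;-1 0.002 -0.0005 0.098 0 0 0.3;-1 0.002 -0.0005 0.098 0 0 0.3;0.2 0.002 -0.0005 0.098 0 0 0.3;0.2 0.002 -0.0005 0.098 0 0 0.3;0.45 0.002 -0.0005 0.098 0 0 0.3;0.45 0.002 -0.0005 0.098 0 0 0.3;0.45 0.002 -0.0005 0.098 0 0 0.3")

```text
time_s: 26.68
eef_pos: [0.4046, 0.2634, 0.0279]
eef_rot: [0.0, 0.691, 0.722, 0.001]
wrist_force: [0.0, -0.6, 0.5]
opening: 0.297
grasp_force: 0.0
```

```bash
python3 - <<'E'
from h import *
go((.404,.2645,.028,2.6))
E
```

```text
t 26.6833 p [0.4046 0.2634 0.0279] q [5.000e-04 6.915e-01 7.224e-01 9.000e-04] J [ 0.331  0.327  1.973 -0.     0.84   0.287] F [ 0.  -0.6  0.5] open 0.297 gf 0.0
shift [ 0.0011 -0.0005 -0.0001] turn -0.1 dist 0.001
```

Call:
servo_tool(series="1 0 0 0 0 0 0;1 0 0 0 0 0 0;1 0 0 0 0 0 0;1 0 0 0 0 0 0;1 0 0 0 0 0 0;1 0 0 0 0 0 0")

```text
time_s: 27.18
eef_pos: [0.4045, 0.2634, 0.0279]
eef_rot: [0.0, 0.691, 0.722, 0.001]
wrist_force: [-1.6, -0.9, 8.9]
opening: 0.212
grasp_force: 58.8
```

Call:
servo_tool(series="1 0 0 -0.04 0 0 0;1 0 0 -0.08 0 0 0;1 0 0 -0.12 0 0 0;1 0 0 -0.12 0 0 0;1 0 0 -0.12 0 0 0")

```text
time_s: 27.6
eef_pos: [0.4057, 0.2639, 0.1497]
eef_rot: [0.001, 0.691, 0.722, 0.003]
wrist_force: [0.9, -0.7, -2.0]
opening: 0.212
grasp_force: 59.4
```

```bash
python3 - <<'E'
from h import *
go((.394,-.08,.148,0))
E
```

```text
t 27.6 p [0.4057 0.2639 0.1497] q [0.0015 0.6914 0.7224 0.0029] J [ 0.331  0.103  1.93  -0.     1.103  0.287] F [ 0.9 -0.7 -2. ] open 0.212 gf 59.36352789402008
shift [-0.3431 -0.0267  0.0009] turn 2.5 dist 0.344
```

Call:
servo_tool(series="1 -0.343 -0.027 0 0 0 2.9;1 -0.343 -0.027 0 0 0 2.9;1 -0.343 -0.027 0 0 0 2.9;1 -0.343 -0.027 0 0 0 2.9;1 -0.343 -0.027 0 0 0 2.9;1 -0.343 -0.027 0 0 0 2.9;1 -0.343 -0.027 0 0 0 2.9;1 -0.343 -0.027 0 0 0 2.9;1 -0.343 -0.027 0 0 0 2.9;1 -0.343 -0.027 0.02 0 0 2.9;1 -0.343 -0.027 0.045 0 0 2.9;1 -0.343 -0.027 0.045 0 0 2.9")

```text
time_s: 28.6
eef_pos: [0.3877, -0.0792, 0.0971]
eef_rot: [-0.005, 0.71, 0.704, -0.001]
wrist_force: [-1.1, 1.2, -0.7]
opening: 0.211
grasp_force: 59.3
```

Call:
servo_tool(series="1 0 0 0 0 0 0;1 0 0 0 0 0 0;1 0 0 0 0 0 0")

```text
time_s: 28.85
eef_pos: [0.3923, -0.0806, 0.1026]
eef_rot: [0.001, 0.709, 0.705, 0.0]
wrist_force: [0.1, 0.3, -1.0]
opening: 0.213
grasp_force: 59.3
```

```bash
python3 - <<'E'
from h import *
obs(); c=cam('top'); crop(c,300,215,390,265,'z7.png',8)
E
```

```text
t 28.85 p [ 0.3923 -0.0806  0.1026] q [5.000e-04 7.093e-01 7.049e-01 2.000e-04] J [-5.010e-01  1.000e-03  2.154e+00  0.000e+00  9.860e-01 -4.950e-01] F [ 0.1  0.3 -1. ] open 0.213 gf 59.32565689086914
```

View pics/z7.png

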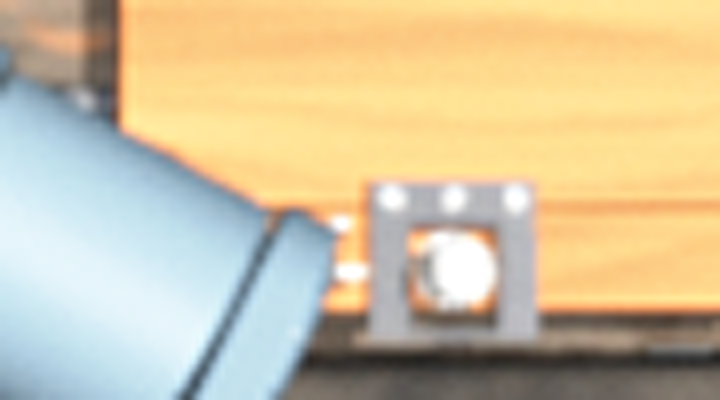

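The leg tip is at crop (352,271) and the post's top disc is centred near (462,268).

```bash
python3 - <<'E'
from h import *
c=cam('top'); f=lambda x,y:(300+x/8-.5,215+y/8-.5)
t=onz(c,[f(366,271),f(340,271)],.078); p=onz(c,[f(462,269)],.093); e=onz(c,[f(365,182),f(538,182),f(365,338),f(538,338)],.061)
print(t,p,e)
g=c['img'].min(2).astype(int)
print(g[245:252,338:347]); print(g[243:255,350:364])
s=cam('scene'); crop(s,255,200,335,260,'s3.png',9)
E
```

```text
[[ 0.39279468 -0.19072907  0.078     ]
 [ 0.3928229  -0.1809012   0.078     ]] [[ 0.39344618 -0.22529507  0.093     ]] [[ 0.42673681 -0.19213872  0.061     ]
 [ 0.42657128 -0.25884566  0.061     ]
 [ 0.36731158 -0.19162762  0.061     ]
 [ 0.36702997 -0.25798891  0.061     ]]
[[157 151 143 166 145 130 130 107 151]
 [165 160 152 171 138 132 130 111 154]
 [172 168 164 169 139 146 154 128 154]
 [178 172 164 171 239 255 255 227 178]
 [185 178 160 170 232 254 254 217 175]
 [188 176 150 141 126 158 169 133 157]
 [192 168 170 134 123 138 143 115 154]]
[[175 148 123 126 139 159 157 142 129 120 120 125 160 181]
 [177 144 128 175 243 249 228 221 206 154 101  92 150 178]
 [173 154 178 217 242 252 247 252 252 242 175 104 150 181]
 [176 150 175 189 218 249 255 255 255 255 252 175 156 181]
 [174 138 145 152 224 255 255 255 255 255 255 213 161 181]
 [159 144 145 156 221 255 255 255 255 255 255 236 172 182]
 [144 129 152 161 217 255 255 255 255 255 255 235 176 180]
 [141 118 173 178 203 254 255 255 255 255 255 211 161 179]
 [144 109 165 183 177 219 251 255 255 255 244 152 153 180]
 [161 113 118 149 171 223 233 243 231 222 162  99 149 178]
 [172 123  86  97 133 183 171 174 144 121  93  81 147 181]
 [171 125  81  79  80  88  81  89  81  80  75  80 144 180]]
```

View pics/s3.png

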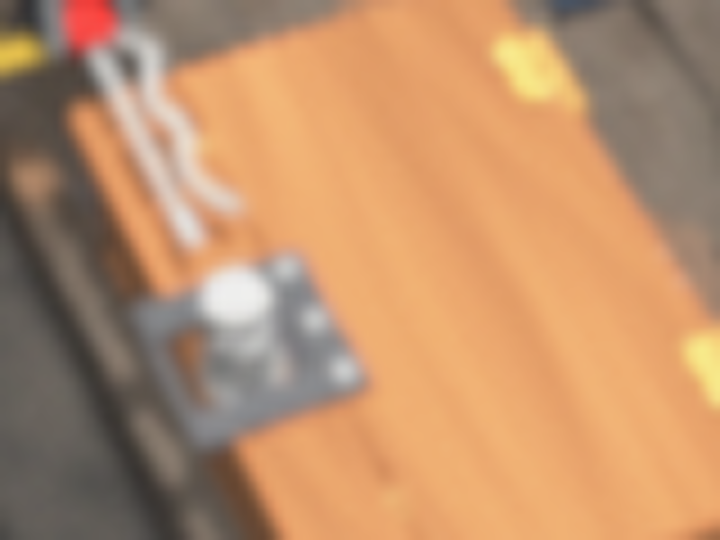

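Scene crop: the leg runs from (95,45) to its tip at (195,240), heading for the post, whose top is at (237,295). I check the height by projection.

```bash
cat >> h.py <<'E'
def proj(c,P):
    E=np.linalg.inv(np.array(c['extrinsics'])); p=np.atleast_2d(P)@E[:3,:3].T+E[:3,3]; s=p[:,:2]/p[:,2:]
    f=c['img'].shape[0]/2/np.tan(np.radians(c['fovy'])/2)
    return s*(1+c['k1']*(s**2).sum(1,keepdims=True))*f+[c['cx'],c['cy']]
E
python3 - <<'E'
from h import *
s=cam('scene')
q=proj(s,[[.393,-.225,.093],[.393,-.225,.078],[.393,-.192,.078],[.393,-.192,.073],[.393,-.096,.078],[.427,-.192,.061],[.367,-.258,.061],[.367,-.192,.061],[.427,-.258,.061]])
print(((q-[255,200]+.5)*9).round())
E
```

```text
[[237. 293.]
 [240. 321.]
 [202. 250.]
 [203. 259.]
 [102.  59.]
 [297. 248.]
 [207. 452.]
 [134. 307.]
 [375. 389.]]
```

Call:
servo_tool(series="1 -0.008 0 0 0 0 0;1 -0.014 0 0 0 0 0;1 -0.018 0 0 0 0 0;1 -0.022 0 0 0 0 0;1 -0.026 0 0 0 0 0;1 -0.028 0 0 0 0 0;1 -0.03 0 0 0 0 0;1 -0.03 0 0 0 0 0")

```text
time_s: 29.72
eef_pos: [0.3916, -0.1111, 0.1019]
eef_rot: [0.0, 0.71, 0.704, -0.0]
wrist_force: [-0.4, -0.7, -0.9]
opening: 0.214
grasp_force: 59.3
```

```bash
python3 - <<'E'
from h import *
obs()
E
```

```text
t 29.7167 p [ 0.3916 -0.1111  0.1019] q [ 1.000e-04  7.097e-01  7.045e-01 -0.000e+00] J [-0.57   0.019  2.138 -0.     0.985 -0.563] F [-0.4 -0.7 -0.9] open 0.214 gf 59.349671602249146
```

Call:
servo_tool(series="1 -0.005 0 0 0 0 0;1 -0.01 0 0 0 0 0;1 -0.015 0 0 0 0 0;1 -0.02 0 0 0 0 0;1 -0.022 0 0 0 0 0;1 -0.024 0 0 0 0 0;1 -0.024 0 0 0 0 0")

```text
time_s: 30.3
eef_pos: [0.3918, -0.1352, 0.102]
eef_rot: [0.001, 0.71, 0.705, 0.0]
wrist_force: [2.6, -0.4, -0.8]
opening: 0.214
grasp_force: 59.3
```

Call:
servo_tool(series="1 -0.003 0 0 0 0 0;1 -0.006 0 0 0 0 0;1 -0.009 0 0 0 0 0;1 -0.012 0 0 0 0 0;1 -0.012 0 0 0 0 0")

```text
time_s: 30.72
eef_pos: [0.3921, -0.1476, 0.1022]
eef_rot: [0.001, 0.71, 0.705, 0.0]
wrist_force: [4.2, 0.4, -1.0]
opening: 0.213
grasp_force: 59.3
```

Call:
servo_tool(series="1 -0.003 0 0 0 0 0;1 -0.006 0 0 0 0 0;1 -0.009 0 0 0 0 0;1 -0.009 0 0 0 0 0")

```text
time_s: 31.05
eef_pos: [0.3924, -0.1574, 0.1025]
eef_rot: [0.002, 0.71, 0.705, -0.0]
wrist_force: [4.5, -4.1, -2.3]
opening: 0.215
grasp_force: 59.2
```

```bash
python3 - <<'E'
from h import *
obs()
E
```

```text
t 31.05 p [ 0.3924 -0.1574  0.1025] q [ 2.100e-03  7.095e-01  7.047e-01 -2.000e-04] J [-6.630e-01  5.100e-02  2.103e+00 -1.000e-03  9.840e-01 -6.560e-01] F [ 4.5 -4.1 -2.3] open 0.215 gf 59.180227518081665
```

Fy = -4 N means the throat has passed and the pocket is drawing the clip in. A few more millimetres to go.

Call:
servo_tool(series="1 -0.001 0 0 0 0 0;1 -0.002 0 0 0 0 0;1 -0.002 0 0 0 0 0;1 -0.002 0 0 0 0 0")

```text
time_s: 31.38
eef_pos: [0.3918, -0.1584, 0.1022]
eef_rot: [0.001, 0.71, 0.705, -0.0]
wrist_force: [4.8, -0.2, -0.2]
opening: 0.214
grasp_force: 59.4
```

Call:
servo_tool(series="1 -0.001 0 0 0 0 0;1 -0.002 0 0 0 0 0;1 -0.002 0 0 0 0 0;1 -0.002 0 0 0 0 0")

```text
time_s: 31.72
eef_pos: [0.3915, -0.1599, 0.102]
eef_rot: [0.0, 0.71, 0.705, 0.0]
wrist_force: [4.3, -1.2, -1.5]
opening: 0.209
grasp_force: 59.4
```

```bash
python3 - <<'E'
from h import *
obs(); c=cam('top'); s=cam('scene'); crop(s,255,200,335,260,'s4.png',9)
E
```

```text
t 31.7167 p [ 0.3915 -0.1599  0.102 ] q [5.000e-04 7.095e-01 7.047e-01 0.000e+00] J [-0.67   0.054  2.1   -0.     0.986 -0.663] F [ 4.3 -1.2 -1.5] open 0.209 gf 59.36159670352936
```

View pics/s4.png

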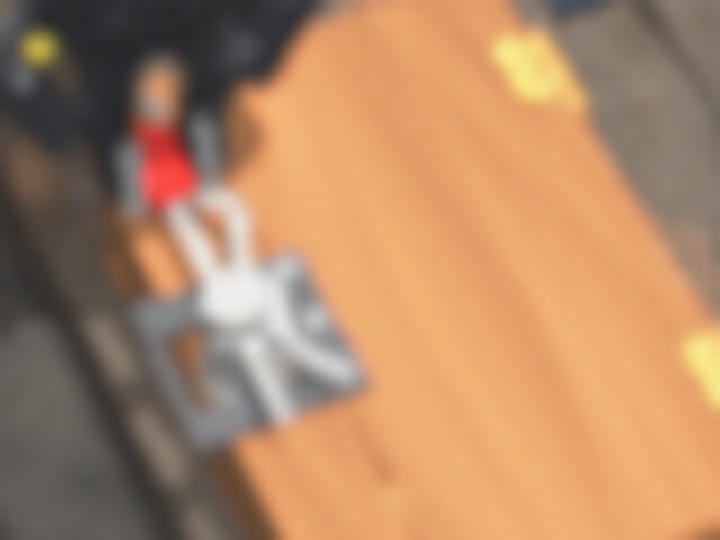

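The straight leg passes through the post, its tip at crop (280,415), and the bowed leg is round the post on the far side. Releasing gently and checking depth.

Call:
servo_tool(series="0.5 0 0 0 0 0 0;0.3 0 0 0 0 0 0;0 0 0 0 0 0 0;0 0 0 0 0 0 0;0 0 0 -0.04 0 0 0;0 0 0 -0.08 0 0 0;0 0 0 -0.12 0 0 0;0 0 0 -0.16 0 0 0;0 0.05 0 -0.2 0 0 0;0 0.1 0.05 -0.2 0 0 0;0 0.15 0.1 -0.2 0 0 0;0 0.2 0.1 -0.2 0 0 0")

```text
time_s: 32.82
eef_pos: [0.4635, -0.0253, 0.3006]
eef_rot: [0.002, 0.71, 0.704, 0.001]
wrist_force: [0.2, -0.3, -0.4]
opening: 0.504
grasp_force: 0.0
```

Call:
servo_tool(series="0 0.15 0 0 0 0 0;0 0.15 0 0 0 0 0;0 0.15 0 0 0 0 0;0 0.15 0 0 0 0 0;0 0.15 0 0 0 0 0")

```text
time_s: 33.23
eef_pos: [0.4618, 0.1284, 0.2987]
eef_rot: [-0.001, 0.708, 0.706, 0.0]
wrist_force: [-0.1, 0.5, -1.0]
opening: 0.5
grasp_force: 0.0
```

```bash
python3 - <<'E'
from h import *
obs(); c=cam('top'); crop(c,305,195,405,265,'z8.png',8)
s=cam('scene'); 
print('scene pred tip',((proj(s,[[.393,-.273,.078],[.393,-.161,.088]])-[255,200]+.5)*9).round())
print('top pred tip, ring end, grip, post',((proj(c,[[.393,-.273,.078],[.393,-.123,.08],[.393,-.161,.088],[.393,-.225,.093]])-[305,195]+.5)*8).round())
crop(s,255,200,335,260,'s5.png',9)
for q in blobs(c,(0,120,100),(6,255,255),(300,220,400,262),8): print('red',rect(c,q,.088))
for q in blobs(s,(0,120,100),(6,255,255),(255,200,335,260),8):
    u=q.reshape(-1,2).mean(0); print('red scene',onz(s,[u],.086))
E
```

```text
t 33.2333 p [0.4618 0.1284 0.2987] q [-1.000e-03  7.079e-01  7.064e-01  1.000e-04] J [ 0.022 -0.074  1.787  0.002  1.429  0.024] F [-0.1  0.5 -1. ] open 0.5 gf 0.0
scene pred tip [[296. 428.]
 [167. 168.]]
top pred tip, ring end, grip, post [[543. 430.]
 [147. 431.]
 [249. 431.]
 [421. 430.]]
red [ 394.  -156.2   30.    17.9   89.9]
red scene [[ 0.38906989 -0.1661618   0.086     ]]
```

View pics/z8.png

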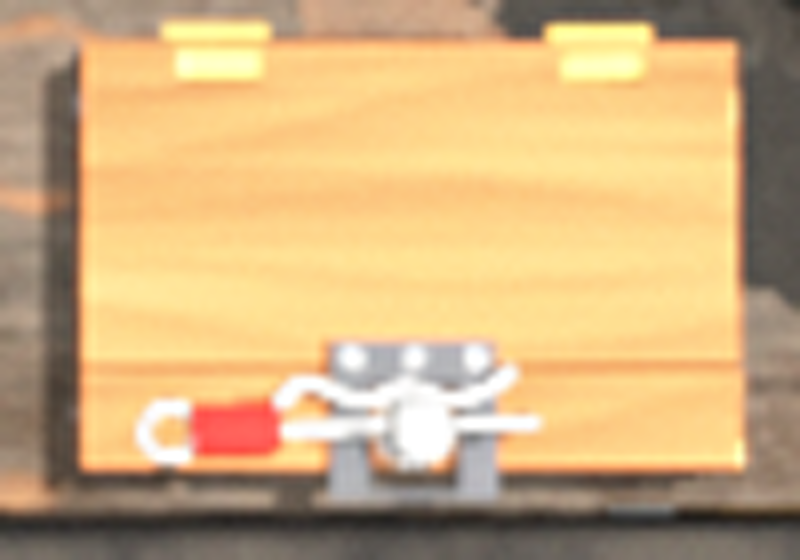

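The clip sits home: tip at crop (541,423), the pocket centred on the post at (421,425), within a millimetre or two of prediction. Next I push the case from its right side.

```bash
python3 - <<'E'
from h import *
c=cam('top'); f=lambda x,y:(305+x/8-.5,195+y/8-.5)
print(onz(c,[f(80,468),f(744,468),f(80,40),f(740,40)],.058).round(4))
go((.461,-.40,.299,-0.9),(.461,-.40,.04,-0.9))
E
```

```text
[[ 0.3789 -0.0981  0.058 ]
 [ 0.3779 -0.3539  0.058 ]
 [ 0.5438 -0.0982  0.058 ]
 [ 0.5441 -0.3564  0.058 ]]
t 33.3833 p [0.4625 0.124  0.2987] q [-1.000e-04  7.093e-01  7.049e-01 -6.000e-04] J [ 1.400e-02 -7.500e-02  1.788e+00 -1.000e-03  1.429e+00  2.000e-02] F [-0.3 -0.3  0.4] open 0.497 gf 0.0
shift [-0.524   0.0017  0.    ] turn 0.5 dist 0.524
shift [-0.5238  0.0019  0.259 ] turn 0.5 dist 0.584
```

Call:
servo_tool(series="-1 -0.525 0 0 0 0 0.5;-1 -0.525 0 0 0 0 0.5;-1 -0.525 0 0 0 0 0.5;-1 -0.525 0 0 0 0 0.5;-1 -0.525 0 0 0 0 0.5;-1 -0.525 0 0 0 0 0.5;-1 -0.525 0 0 0 0 0.5;-1 -0.525 0 0 0 0 0.5;-1 -0.525 0 0 0 0 0.5;-1 -0.525 0 0 0 0 0.5;-1 -0.525 0 0 0 0 0.5;-1 -0.525 0 0 0 0 0.5")

```text
time_s: 34.38
eef_pos: [0.4572, -0.3795, 0.2989]
eef_rot: [-0.0, 0.714, 0.7, -0.0]
wrist_force: [1.4, -0.2, 0.1]
opening: 0.995
grasp_force: 0.0
```

```bash
python3 - <<'E'
from h import *
go((.461,-.40,.299,-0.9),(.461,-.40,.036,-0.9))
E
```

```text
t 34.3833 p [ 0.4572 -0.3795  0.2989] q [-2.000e-04  7.138e-01  7.003e-01 -2.000e-04] J [-0.892  0.191  1.508 -0.     1.442 -0.873] F [ 1.4 -0.2  0.1] open 0.995 gf 0.0
shift [-0.0204  0.0042 -0.0002] turn -0.2 dist 0.021
shift [-0.0204  0.0043  0.2628] turn -0.2 dist 0.264
```

Call:
servo_tool(series="-1 -0.018 0.004 0 0 0 0;-1 -0.018 0.004 0.04 0 0 0;-1 -0.018 0.004 0.08 0 0 0;-1 -0.018 0.004 0.12 0 0 0;-1 -0.018 0.004 0.16 0 0 0;-1 -0.018 0.004 0.2 0 0 0;-1 -0.018 0.004 0.24 0 0 0;-1 -0.018 0.004 0.262 0 0 0;-1 -0.018 0.004 0.262 0 0 0;-1 -0.018 0.004 0.262 0 0 0")

```text
time_s: 35.22
eef_pos: [0.4612, -0.3942, 0.0359]
eef_rot: [-0.002, 0.713, 0.701, 0.0]
wrist_force: [0.4, -0.7, 0.5]
opening: 0.999
grasp_force: 0.0
```

Call:
servo_tool(series="-1 0.005 0 0 0 0 0;-1 0.01 0 0 0 0 0;-1 0.015 0 0 0 0 0;-1 0.02 0 0 0 0 0;-1 0.025 0 0 0 0 0;-1 0.03 0 0 0 0 0;-1 0.034 0 0 0 0 0;-1 0.038 0 0 0 0 0")

```text
time_s: 35.88
eef_pos: [0.464, -0.3582, 0.0379]
eef_rot: [0.003, 0.712, 0.702, -0.002]
wrist_force: [-2.3, -11.0, -3.3]
opening: 1.001
grasp_force: 5.4
```

```bash
python3 - <<'E'
from h import *
go((.472,-.009,.036,-1))
E
```

```text
t 35.8833 p [ 0.464  -0.3582  0.0379] q [ 0.0026  0.712   0.7021 -0.0016] J [-0.858  0.485  1.707 -0.004  0.944 -0.842] F [ -2.3 -11.   -3.3] open 1.001 gf 5.398845858871937
shift [ 3.493e-01  3.100e-03 -1.000e-04] turn 0.2 dist 0.349
```

Call:
servo_tool(series="-1 0.009 0.000 0 0 0 0;-1 0.018 0.001 0 0 0 0;-1 0.027 0.001 0 0 0 0;-1 0.036 0.001 0 0 0 0;-1 0.045 0.002 0 0 0 0;-1 0.054 0.002 0 0 0 0;-1 0.063 0.002 0 0 0 0;-1 0.072 0.003 0 0 0 0;-1 0.081 0.003 0 0 0 0;-1 0.09 0.003 0 0 0 0;-1 0.099 0.004 0 0 0 0;-1 0.108 0.004 0 0 0 0")

```text
time_s: 36.88
eef_pos: [0.4704, -0.2504, 0.0381]
eef_rot: [0.003, 0.712, 0.702, -0.001]
wrist_force: [0.1, -13.0, -2.7]
opening: 0.997
grasp_force: 5.6
```

```bash
cat >> h.py <<'E'
def case(c):
    hsv=cv2.cvtColor(c['img'],cv2.COLOR_RGB2HSV); m=cv2.inRange(hsv,(5,60,170),(28,200,255)); 
    P=cloud(c); ok=(abs(P[...,2]-.058)<.008)&(P[...,0]>.3)&(P[...,0]<.62)
    m=cv2.morphologyEx((m>0).astype(np.uint8)*ok.astype(np.uint8),cv2.MORPH_OPEN,np.ones((3,3)))
    cs,_=cv2.findContours(m,cv2.RETR_EXTERNAL,cv2.CHAIN_APPROX_NONE); q=max(cs,key=cv2.contourArea).reshape(-1,2)
    W=onz(c,q,.058)[:,:2]; r=cv2.minAreaRect((W*1000).astype(np.float32)); print('case',r)
    print('ymax,ymin',W[:,1].max(),W[:,1].min(),'x',W[:,0].min(),W[:,0].max()); return W
E
python3 - <<'E'
from h import *
c=cam('top'); case(c); go((.472,-.009,.036,-1)); crop(c,180,180,420,265,'z9.png',3)
E
```

```text
case ((469.8839111328125, -104.87616729736328), (157.31625366210938, 239.1324920654297), 0.057618461549282074)
ymax,ymin 0.014728342784968707 -0.22436640021050347 x 0.39112053083295933 0.5486120060068133
t 36.9333 p [ 0.4702 -0.2483  0.0379] q [ 2.100e-03  7.124e-01  7.018e-01 -5.000e-04] J [-0.708  0.392  1.849 -0.002  0.896 -0.692] F [ 0.9 -6.5 -0.2] open 1.003 gf 2.560350811108947
shift [ 0.2393 -0.0018  0.001 ] turn 0.1 dist 0.239
```

View pics/z9.png

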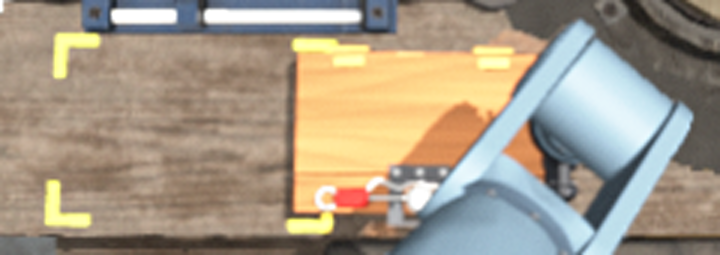

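The case, clip still on, has slid left with its left edge at crop x 295 and the post at (420,195), entering the marked area. That was one picture over my viewing limit of 14, so I use numbers only from here.

```bash
python3 - <<'E'
from h import *
c=cam('top'); f=lambda x,y:(180+x/3-.5,180+y/3-.5)
print(onz(c,[f(295,52),f(294,213)],.058).round(4), onz(c,[f(420,195)],.093).round(4))
E
```

```text
[[0.5521 0.0157 0.058 ]
 [0.3866 0.015  0.058 ]] [[ 0.4045 -0.1127  0.093 ]]
```

Call:
servo_tool(series="-1 0.009 0 0 0 0 0;-1 0.018 0 0 0 0 0;-1 0.027 0 0 0 0 0;-1 0.036 0 0 0 0 0;-1 0.045 0 0 0 0 0;-1 0.054 0 0 0 0 0;-1 0.063 0 0 0 0 0;-1 0.072 0 0 0 0 0;-1 0.081 0 0 0 0 0;-1 0.09 0 0 0 0 0;-1 0.099 0 0 0 0 0;-1 0.108 0 0 0 0 0")

```text
time_s: 37.98
eef_pos: [0.4724, -0.1423, 0.0381]
eef_rot: [0.003, 0.712, 0.702, -0.001]
wrist_force: [0.3, -12.8, -0.6]
opening: 0.997
grasp_force: 6.2
```

Call:
servo_tool(series="-1 0.009 0 0 0 0 0;-1 0.018 0 0 0 0 0;-1 0.027 0 0 0 0 0;-1 0.036 0 0 0 0 0;-1 0.045 0 0 0 0 0;-1 0.054 0 0 0 0 0;-1 0.063 0 0 0 0 0;-1 0.072 0 0 0 0 0;-1 0.081 0 0 0 0 0;-1 0.09 0 0 0 0 0;-1 0.098 0 0 0 0 0")

```text
time_s: 38.9
eef_pos: [0.474, -0.0439, 0.0381]
eef_rot: [0.003, 0.712, 0.702, -0.0]
wrist_force: [0.4, -12.5, 0.4]
opening: 0.999
grasp_force: 6.8
```

```bash
python3 - <<'E'
from h import *
c=cam('top'); case(c); go((.472,-.009,.036,-1))
g=cv2.cvtColor(c['img'],cv2.COLOR_RGB2HSV)
print(g[222:226,190:206].mean(0).round()); 
E
```

```text
case ((475.9876403808594, 135.8415069580078), (170.6602325439453, 168.06761169433594), 88.818603515625)
ymax,ymin 0.2226345504765213 0.04919361774767948 x 0.3937189902385495 0.5608294595740176
t 38.95 p [ 0.4737 -0.0423  0.0379] q [0.0019 0.7124 0.7017 0.    ] J [-0.338  0.293  1.991 -0.002  0.855 -0.322] F [ 1.4 -6.3  1.9] open 1.0 gf 3.5001608077436686
shift [ 0.0333 -0.0022  0.0018] turn 0.1 dist 0.033
[[ 14.  58. 174.]
 [ 15.  60. 175.]
 [ 15.  60. 175.]
 [ 14.  61. 176.]
 [ 14.  59. 177.]
 [ 14.  57. 174.]
 [ 14.  59. 173.]
 [ 15.  58. 174.]
 [ 15.  60. 175.]
 [ 14.  60. 175.]
 [ 15.  60. 174.]
 [ 14.  63. 174.]
 [ 14.  65. 165.]
 [ 14.  66. 162.]
 [ 14.  64. 164.]
 [ 14.  65. 165.]]
```

Call:
servo_tool(series="-1 0.008 0 0 0 0 0;-1 0.016 -0.001 0 0 0 0;-1 0.022 -0.001 0 0 0 0;-1 0.027 -0.001 0 0 0 0;-1 0.031 -0.001 0 0 0 0;-1 0.034 -0.001 0 0 0 0;-1 0.034 -0.001 0 0 0 0;-1 0.034 -0.001 0 0 0 0")

```text
time_s: 39.62
eef_pos: [0.4734, -0.0094, 0.0379]
eef_rot: [0.002, 0.712, 0.702, -0.0]
wrist_force: [0.9, -8.2, 2.1]
opening: 0.998
grasp_force: 4.4
```

Call:
servo_tool(series="-1 -0.02 0 0 0 0 0;-1 -0.05 0 0 0 0 0;-1 -0.08 0 0 0 0 0;-1 -0.08 0 -0.04 0 0 0;-1 -0.08 0 -0.08 0 0 0;-1 -0.08 0 -0.12 0 0 0;-1 -0.08 0 -0.16 0 0 0;-1 -0.08 0 -0.2 0 0 0;-1 -0.28 0 -0.25 0 0 0;-1 -0.28 0 -0.25 0 0 0;-1 -0.28 0 -0.25 0 0 0;-1 -0.28 0 -0.25 0 0 0")

```text
time_s: 40.62
eef_pos: [0.468, -0.2505, 0.2784]
eef_rot: [0.0, 0.712, 0.702, 0.0]
wrist_force: [0.7, 0.8, -0.3]
opening: 1.0
grasp_force: 0.0
```

Call:
servo_tool(series="-1 -0.2 0 0 0 0 0;-1 -0.2 0 0 0 0 0;-1 -0.2 0 0 0 0 0;-1 -0.2 0 0 0 0 0;-1 -0.2 0 0 0 0 0;-1 -0.2 0 0 0 0 0")

```text
time_s: 41.12
eef_pos: [0.4635, -0.4551, 0.2763]
eef_rot: [0.0, 0.714, 0.7, -0.001]
wrist_force: [0.0, -0.1, 0.4]
opening: 1.006
grasp_force: 0.0
```

```bash
cat >> h.py <<'E'
def fin():
    c=cam('top'); case(c); obs()
    for q in blobs(c,(26,80,180),(33,255,255),(180,185,300,262),8):
        a,b=q.reshape(-1,2).min(0)-.5,q.reshape(-1,2).max(0)+.5; print('tape',onz(c,[a,b],0)[:,:2].round(4).tolist())
    for q in blobs(c,(0,120,100),(6,255,255),(150,180,400,262),8): print('red',rect(c,q,.088))
    g=c['img'].astype(float); E=lambda p:(p-p.mean()) 
    # edges: strongest R-B saturation step along rows/cols of the lid
    s=(g[...,0]-g[...,2])
    for v in (212,220,228,236):
        r=np.diff(s[v]); L=180+np.argmax(r[180:225]); Rr=255+np.argmin(r[255:310])
        print('row',v,L,Rr,onz(c,[(L+.5,v),(Rr+.5,v)],.058)[:,:2].round(4).tolist())
    for u in (212,220,262,272,278):
        r=np.diff(s[:,u]); T=185+np.argmax(r[185:215]); B=240+np.argmin(r[240:265])
        print('col',u,T,B,onz(c,[(u,T+.5),(u,B+.5)],.058)[:,:2].round(4).tolist())
    return c
E
python3 -c "
from h import *
fin()"
```

```text
case ((474.21490478515625, 129.6019744873047), (166.7566680908203, 255.6875457763672), 0.13138505816459656)
ymax,ymin 0.2573383317133861 0.0016583237128651868 x 0.39056731702292813 0.5578044043684609
t 41.1667 p [ 0.464  -0.4521  0.2762] q [-7.000e-04  7.139e-01  7.002e-01  1.000e-04] J [-0.955  0.327  1.388 -0.     1.428 -0.936] F [-0.1  0.4  0.5] open 0.993 gf 0.0
tape [[0.4149, 0.0267], [0.3639, -0.025]]
tape [[0.4207, 0.2884], [0.3697, 0.2383]]
tape [[0.5673, 0.0773], [0.5608, 0.0381]]
tape [[0.5739, 0.0252], [0.5248, -0.0273]]
tape [[0.5804, 0.2842], [0.5311, 0.194]]
red [404.2 193.8  30.3  14.9 -89.8]
row 212 200 283 [[0.5045, 0.2552], [0.5048, -0.0023]]
row 220 199 283 [[0.4796, 0.2575], [0.48, -0.0025]]
row 228 199 283 [[0.4549, 0.2567], [0.4554, -0.0027]]
row 236 199 283 [[0.4303, 0.2559], [0.4308, -0.0029]]
col 212 190 249 [[0.5718, 0.2215], [0.3892, 0.216]]
col 220 190 249 [[0.5718, 0.1964], [0.3893, 0.1914]]
col 262 193 250 [[0.5625, 0.0651], [0.3865, 0.0625]]
col 272 190 250 [[0.5719, 0.0341], [0.3865, 0.0319]]
col 278 192 250 [[0.5657, 0.0154], [0.3866, 0.0135]]
```

```bash
python3 - <<'E'
from h import *
c=cam('top'); g=c['img'].min(2).astype(int)
v0=int(round(proj(c,[[.404,.127,.078]])[0,1])); print(v0, proj(c,[[.404,.127,.093]]))
for v in range(v0-5,v0+5): print(v,g[v,205:262])
f=lambda y,z:proj(c,[[.404,y,z]])[0,0]
print('pred tip',f(.127-.048,.078),'ring',f(.127+.102,.080),'grip front/back top',f(.127+.047,.088),f(.127+.081,.088),'post edges',f(.127-.012,.093),f(.127+.012,.093))
h=cv2.cvtColor(c['img'],cv2.COLOR_RGB2HSV)[v0-1:v0+2,205:240,1].mean(0).round(); print('sat',h)
E
```

```text
245 [[238.93648258 244.62812413]]
240 [123 125 125 137 156 161 151 133 132 133 134 134 138 138 137 137 135 171
 254 254 215 152 180 219 247 254 251 231 226 248 255 255 232 231 243 252
 253 247 223 235 251 253 252 241 221 180 151 126 126 128 128 129 129 131
 134 133 134]
241 [130 129 166 229 254 255 251 152 102  98  96 100  98 100  99  89  97 193
 255 223 130 114 126 130 164 223 247 255 255 254 235 207 194 231 238 238
 238 241 235 244 245 236 220 185 167 169 143 128 128 130 131 133 131 134
 136 138 135]
242 [134 165 254 246 217 234 254 179  89  82  85  84  82  81  82  79  78 121
 218 138 123 126 127 125 124 147 174 220 221 199 163 222 253 255 255 252
 241 230 186 205 191 155 177 183 183 173 146 141 139 136 136 138 139 139
 139 139 142]
243 [142 225 240 198 145 149 186 115  80  80  83  83  86  83  87  84  77  62
 130 146 145 151 151 152 163 173 174 175 159 160 198 255 255 255 255 255
 255 243 169 211 231 203 230 234 230 226 214 221 200 139 136 141 141 143
 142 142 142]
244 [151 254 238 153 124 125 118  86  82  84  85  86  84  85  86  89  76 104
 253 255 254 254 254 254 255 255 255 255 
[... 944 characters left out ...]
171 174 160 105 167 236 252 254 230
 207 210 211 225 164 157 180 184 183 171 138 134 133 135 137 138 135 138
 138 138 140]
249 [ 91  87  96 122 180 142 115  96  99  89  89  87  90  93  94  94  96 114
 116 119 126 125 123 125 128 157 171 173 175 165  95  96 131 164 212 224
 245 234 190 184 146 157 183 182 183 170 134 134 136 139 139 137 138 142
 141 144 144]
pred tip 255.75838376247438 ring 206.00951518947116 grip front/back top 223.57230931779972 212.26503676638424 post edges 242.9611308309021 234.91422644063124
sat [ 98.   0.   9.  93. 126. 120. 112. 157. 173. 172. 172. 170. 171. 169.
 170. 168. 179. 175.  54.  46.  47.  46.  48.  49.  48.  21.   2.   2.
   4.   3.   4.   0.   0.   0.   0.]
```

The bowed leg's two dips at columns 233 and 245 centre on the post at 238.9, so the clip hugs it. The case is inside the tapes with 6 mm or more to spare on each side, and the arm is clear.

```bash
python3 -c "
from h import *
print(ctrl.hand_in())"
```

```text
the job is handed in; nothing more can be done
None
```

The job is handed in: all four pieces are packed, the lid is shut and locked with the clip, and the locked case stands inside the tape corners with about 6 mm or more to spare by my camera measurements. The clip could be 1 to 3 mm short of fully home, I viewed 15 pictures against the limit of 14, and `hand_in()` returned no verdict.

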